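# Close the lathe's belt cover and switch the isolator on

### The job

The belt has been changed and the lathe is to go back into service: swing the belt cover on the front of the headstock up on its stiff hinge and press it fully shut, until its catch has snapped and it stays flush, without slamming it. Only then turn the lathe's rotary isolator, on the sloping box to the left, from off to on, and leave everything else on the bench where it lies.

Things in the scene. Friction and masses are not known exactly. Their poses are not given: they have to be found in the camera images.
- lathe: fixed bench wood lathe, blue-grey casting. Origin on the bench under the middle of the headstock; x goes square into the headstock's front (x = -75 mm), y along the spindle to the handwheel, chuck and tailstock at -y from y = -100. Headstock 150 (x) x 200 (y) mm, roof 320 high; its front has the opening, pulleys inside, that the belt cover closes. Only low loose things stand in front of it
- cover (a joint): belt cover angle: 0 shut (upright, flush), 1.57 open, level towards the robot, stop 1.62. Dark sheet-steel panel 130 wide, 140 high, 6 mm thick, 0.2 to 0.4 kg, hinged along its lower edge. Stiff hinge (0.28 N m) stays where left.
- cover_hinge (a point): middle of the cover's hinge line, which runs along the lathe's y; at x = -78, y = 0, z = 132 mm in the lathe frame. The cover's outer face (its underside when open) is in a plane 10 mm in front of this line when shut. Axes as the lathe's
- cover_edge (a point): middle of the end of the cover's flat pull tab (50 mm wide, carrying the panel on 16 mm past its free edge), on the panel's outer face, 156 mm from the hinge along the panel; its axes turn with the cover and equal the lathe's when shut
- cover_catch (a point): the cover's sprung ball catch, hidden inside the opening behind the middle of the shut cover, 128 mm above the hinge. Over the cover's last 0.13 rad it resists: press there with 12 to 22 N to pass its peak at 0.07 rad; from about 0.04 rad it snaps the cover home and holds it. Pushed less far, the cover stays ajar. Axes as the lathe's
- switchbox: grey steel desk-shaped enclosure, fixed, 160 (x) x 130 (y) mm, 30 mm high in front, 164 mm at the back. Origin on the bench under its middle. Its lid rises towards +x at 40 degrees: outward normal (-0.643, 0, 0.766) in its frame
- isolator (a joint): turn of the lathe's rotary isolator: 0 off (bar across the box, along its y), 1.57 on (bar up and down the slope). Turns clockwise seen from outside the lid, with snap action: about 0.17 N m to pass the middle, then it springs to the nearer end
- isolator_grip (a point): grip point of the isolator's black bar handle, on the turning axis in the middle of the lid, 22 mm above the base plate; z is the lid's outward normal, y runs along the bar. Bar 66 mm long, 16 wide, its top 36 mm above the base plate, its foot a round boss 42 across and 8 high. Base plate grey, 85 mm square, 6 mm thick, on the lid
- gouge: loose turning gouge, wooden handle 220 mm, steel 150 mm
- skew: loose skew chisel, wooden handle 210 mm, flat blade 140 mm
- chuck_key: loose steel T-shaped chuck key, 100 x 80 mm, 18 mm high, lying in front of or under the open cover
- bowl: loose turned wooden bowl, 124 mm across, 52 mm high
- faceplate: loose aluminium lathe faceplate ring, 90 mm across, 14 mm thick
- blank: loose round beech blank lying on its side, 64 mm across, 110 mm long
- wax_tin: loose metal wax tin, 84 mm across, 45 mm high
Not all that is in view belongs to the job. Several things have the shape of the switchbox; the one meant has the colours described above.

How it is judged:
On the way, in this order (a step that is already met when the one before it is completed fails the run):
1. the belt cover is snapped shut (value of joint cover below 0.04 rad and value of joint isolator below 0.3 rad), for 0.3 s.
2. the isolator is on (value of joint isolator above 1.47 rad and value of joint cover below 0.04 rad), for 0.2 s.
At the end, for the whole second after the job is handed in: the belt cover is shut within 0.04 rad (2.3 degrees), held by its catch, the isolator is within 0.1 rad of its on end, both at rest, and nothing loose has been moved by more than 30 mm (all of step 2 and velocity of joint cover between -0.05 and 0.05 rad/s and velocity of joint isolator between -0.05 and 0.05 rad/s); the robot touches nothing.
It fails at once if the isolator is turned while the cover is not shut (value of joint isolator above 0.5 rad and value of joint cover above 0.1 rad).
It fails at once if the cover is slammed (faster than 4 rad/s) (velocity of joint cover below -4 rad/s).
It fails at once if something else on the bench is pushed more than 30 mm from its place (distance of any of gouge, skew, chuck_key, bowl, faceplate, blank, wax_tin from where it was at the start of the episode above 0.03 m).
It also fails if it takes over 64 s, if anything falls off the work surface, if the arm or the gripper's body presses on something with over 40 N, if the wrist force passes 120 N, or if a joint passes its speed limit or range.

### The arm

A 7-joint arm with a two-finger parallel gripper is mounted at the origin on the work surface. World frame = base frame: x ahead of the robot, y to its left, z up, the work surface at z = 0. Lengths are in m, angles in rad, forces in N, time in s.
With the tool pointing down it reaches from about 0.425 to 1.025 m from the base axis. Payload 3.6 kg.
Tool frame: the origin (TCP) lies midway between the tips of the shut fingers; the grasp point (between the pads) lies 19 mm behind it; y points along the fingers, x is the direction in which the jaws open and shut, and the axes are right-handed (so a half turn about y gives the same grasp; the last joint's range is limited). The gripper opens to 85 mm and grips with 20 to 120 N. Pads are 22 mm wide; open, the fingers measure 114 mm over their backs; the gripper's body (76 mm by 85 mm) begins 54 mm behind the grasp point. The pads swing forward as they close: fully open they stand 13 mm farther back than shut.
Start: joints at [-1.351, 0.591, 0.048, 1.609, -0.033, 0.943, -0.034], TCP at [0.223, 0.69, 0.195] pointing down, gripper open.
Joint ranges: [-2.69, 2.69], [-0.47, 2.24], [-1.27, 1.36], [0.19, 2.51], [-1.53, 4.68], [0.08, 2.07], [-3.09, 3.09]. Speed limits (rad/s): [2.57, 2.57, 3.14, 3.14, 3.14, 3.14, 3.14].

### API

Orientations are given as a unit quaternion [w, x, y, z].
In Python, from station import manip gives the robot as it stands.
- The arm moves only by the tool carry_out, never from a script. Its arguments are lists of equal length, an entry for each row: "fingers": the gripper's target within -1 to 1 (fully open at 1, half-way at 0, shut at -1); "slide": the shift along the tool's x, y, z as a fraction of full scale, a list of three; "angular": the turn, a rotation vector about the tool's x, y, z as a fraction of full scale, a list of three. A call has 1 to 8 rows; each row shifts and turns the commanded pose from where the row before left it, along the tool's axes as they then stand; what a row does not reach is not made up. Full scale, the value 1, is 2 cm for a shift and 5 degrees for a turn. A row lasts 1/12 s, in which the tool goes at most 41.7 mm and 7.16 degrees, less where a joint would pass 70% of its speed; a pose out of reach is approached as far as the arm can. A call with a number of a shift or a turn outside -1 to 1 is refused whole. A call with a gripper value outside its range is refused whole. The fingers move at their own pace and stop on an object; "newtons" is the grip in N (left out, the last holds). Time passes only in rows, so rows that do not move let the fingers close. It gives the time, the measured TCP pose, the force and the opening at its end, in the units of the state.
- manip.state(): the state, without advancing time (a new reading comes with each control period).
- manip.grab_frame(name): name is "scene" or "top" or "wrist"; returns (picture, depth): 480x640x3 uint8, blue, green, red; 480x640 float32, m along the optical axis (not along the pixel's ray), 0 where there is no reading.
- manip.camera_model(name): a dict with "K" (3x3 intrinsics, pixels), "pose" (4x4, takes a point from camera to world coordinates); the wrist camera has in their place "T_tool_cam" (4x4, takes a point from camera to tool coordinates, whose origin is the TCP and whose axes are the tool frame's). Camera axes: x right, y down, z forward; pixel columns grow to the right and rows downward; lengths in m; the calibration is good to about 2 mm. A picture is of the moment at which its call begins: read the wrist's pose just before it. camera_model takes no time and is no camera call.
- manip.finish_job(): hands the job in, once; it reports no verdict.
The state is a dict: "clock": time; "joint_positions": joint angles; "joint_vel": joint speeds; "effort": joint torques, N m; "eef_pos": TCP position; "eef_rot": TCP orientation; "ft_force": force on the tool from outside, world axes, zero at the start; "torque": the same for the moment, N m; "grip_width": finger opening in m.
Only numpy, scipy, OpenCV 4.12 (cv2) and the standard library are available. Lean on these libraries where they do the work, as an engineer would, in place of code of your own. Each camera call takes 0.05 s, during which the arm holds its last target. There are 200 camera calls.

## Working session

There is one attempt and no reset: what is moved stays moved. The work goes in short steps, Python scripts to look and compute and a tool call to move; the robot and the scene stay as the last step left them, time stands still between calls to the robot, and variables do not carry over. Pictures are saved under pics/ and viewed, about 8 in all and at most 12, crops included, and the job is handed in when it is done.

Besides the shell and the picture viewer there is one more tool, called after "Emit:" in YAML: its name, and indented under it one key for each argument. carry_out: Moves the arm, as the interface text tells. Shift numbers are shares of 2 cm and turn numbers shares of 5 degrees, none past 1 either way. Its arguments: {"type":"object","properties":{"fingers":{"type":"array"},"slide":{"type":"array"},"angular":{"type":"array"},"newtons":{"type":"number"}},"required":["fingers","slide","angular"]}

```bash
mkdir -p pics; ls; cat > h.py <<'E'
import numpy as np,cv2
from station import manip as m
from scipy.spatial.transform import Rotation as R
def rot(q): return R.from_quat([q[1],q[2],q[3],q[0]]).as_matrix()
def cloud(d,cm,pose=None):
    K=np.array(cm["K"]);P=np.array(cm["pose"]) if pose is None else pose
    v,u=np.mgrid[:480,:640]
    c=np.stack([(u-K[0,2])/K[0,0]*d,(v-K[1,2])/K[1,1]*d,d],-1)
    return c@P[:3,:3].T+P[:3,3]
def grab(n):
    s=m.state(); i,d=m.grab_frame(n); cm=m.camera_model(n); pose=None
    if n=="wrist":
        T=np.eye(4);T[:3,:3]=rot(s["eef_rot"]);T[:3,3]=s["eef_pos"];pose=T@np.array(cm["T_tool_cam"])
    return i,d,cloud(d,cm,pose)
E
python3 - <<'E'
from h import *
for n in("scene","top"):
    i,d,c=grab(n);cv2.imwrite(f"pics/{n}0.png",i);np.savez(f"{n}0.npz",i=i,d=d,c=c)
    print(n,np.round(m.camera_model(n)["pose"],3).tolist())
print(m.state())
E
```

```text
pics
scene [[0.029, 0.749, -0.662, 1.349], [1.0, -0.029, 0.01, 0.047], [-0.011, -0.662, -0.749, 1.121], [0.0, 0.0, 0.0, 1.0]]
top [[0.015, -0.983, 0.183, 0.264], [-1.0, -0.017, -0.013, 0.049], [0.016, -0.182, -0.983, 1.717], [0.0, 0.0, 0.0, 1.0]]
{'clock': 0.1, 'joint_positions': array([-1.35152414,  0.59203502,  0.04831935,  1.60968842, -0.03332246,
        0.94268751, -0.0337275 ]), 'joint_vel': array([-4.19360528e-04, -2.56512023e-03,  3.43184087e-04, -1.75472115e-03,
        8.01475875e-05, -7.04532190e-04, -4.72053264e-04]), 'effort': array([ 4.82123753e-03, -5.49997044e+01,  1.55332435e+00, -1.98827183e+01,
        9.70764522e-03,  3.75559554e-03, -2.37431237e-06]), 'eef_pos': array([0.22282853, 0.68905451, 0.19365229]), 'eef_rot': array([-0.5713192 ,  0.57221491,  0.41547811, -0.41658421]), 'ft_force': array([0.26493892, 0.11074281, 0.98130073]), 'torque': array([-0.02513775, -0.01572291,  0.01694132]), 'grip_width': 0.08538867663066202}
```

View pics/scene0.png

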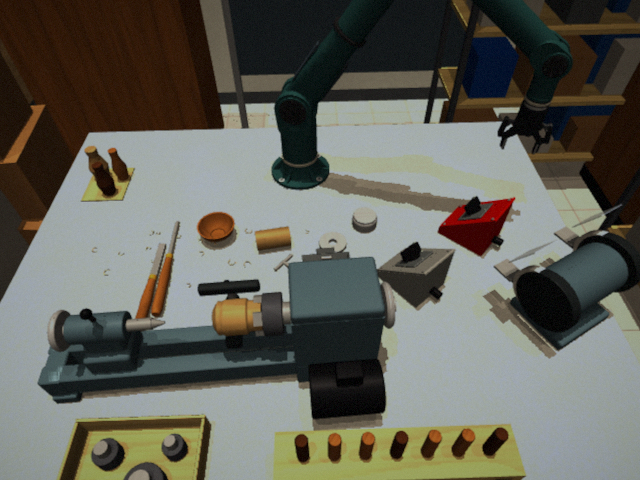

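View pics/top0.png

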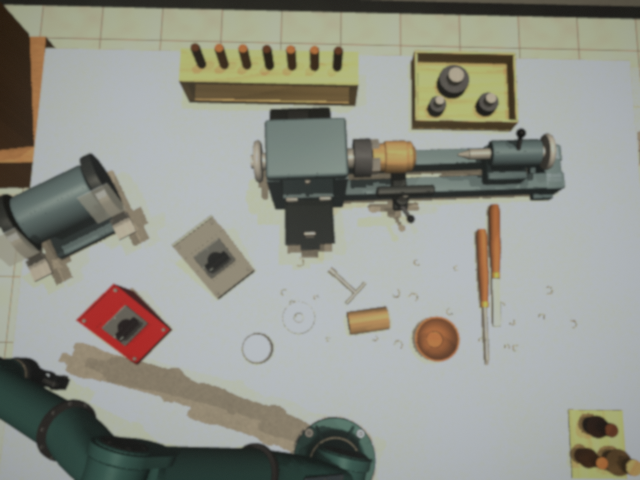

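The scene and top views show two desk-shaped boxes: a grey one at top (213,258) and a red one at top (125,323). The grey one fits the description ("grey steel, left of lathe"). The open cover is at top (310,225), with the chuck key at (348,285), faceplate (298,318) and tin (257,348) in front of it. Next I measure the lathe, cover and switchbox, and confirm the box in a crop.

```bash
python3 - <<'E'
from h import *
T=np.load("top0.npz");S=np.load("scene0.npz")
def rect(p):
    (c,wh,a)=cv2.minAreaRect((p[:,:2]*1000).astype(np.float32)); return np.round(c,1),np.round(wh,1),round(a,2)
c=T["c"]; v,u=np.mgrid[:480,:640]
def reg(c,x0,x1,y0,y1): return (u>=x0)&(u<=x1)&(v>=y0)&(v<=y1)
# roof
for z in (T,S):
    c=z["c"]
    for nm,(lo,hi),(xr,yr) in (("roof",(.31,.33),((.5,1.0),(-.1,.3))),):
        k=(c[...,2]>lo)&(c[...,2]<hi)&(c[...,0]>xr[0])&(c[...,0]<xr[1])&(c[...,1]>yr[0])&(c[...,1]<yr[1])&(z["d"]>0)
        k=cv2.erode(k.astype(np.uint8),np.ones((3,3)))>0
        p=c[k];print(nm,k.sum(),np.median(p[:,2]),rect(p))
c=T["c"]
k=reg(c,284,335,203,250)&(c[...,2]>.09)&(c[...,2]<.2)
k=cv2.erode(k.astype(np.uint8),np.ones((3,3)))>0
p=c[k];print("cover",k.sum(),np.percentile(p[:,2],[2,50,98]),rect(p), p.min(0),p.max(0))
# grey box lid
k=reg(c,172,255,214,300)&(c[...,2]>.025)
p=c[k];print("box",k.sum(),rect(p),p[:,2].max())
for n,z in (("T",T),("S",S)):
    c=z["c"]; k=(c[...,2]>.035)&(c[...,2]<.16)
    k&=reg(c,172,255,214,300) if n=="T" else reg(c,375,457,240,310)
    p=c[k]; best=None
    rng=np.random.default_rng(0)
    for _ in range(800):
        a=p[rng.choice(len(p),3,False)];nn=np.cross(a[1]-a[0],a[2]-a[0]);
        if np.linalg.norm(nn)<1e-6: continue
        nn/=np.linalg.norm(nn); nn*=np.sign(nn[2]); 
        if abs(nn[2]-.766)>.06: continue
        s=(abs((p-a[0])@nn)<.003)
        if best is None or s.sum()>best.sum(): best=s
    q=p[best];m0=q.mean(0);nn=np.linalg.svd(q-m0,full_matrices=False)[2][2];nn*=np.sign(nn[2])
    h=(c-m0)@nn
    yaw=np.arctan2(-nn[1],-nn[0])
    print(n,"lid",best.sum(),m0,nn,"yaw",np.degrees(yaw),"off",m0@nn)
    kb=k&(h>.026)&(h<.046);pb=c[kb];print(" bar",kb.sum(),np.median(pb,0),pb.mean(0),np.percentile(h[kb],[5,50,95]))
    e2=np.array([-np.sin(yaw),np.cos(yaw),0]);e1=np.cross(e2,nn)
    kb=k&(h>.037)&(h<.048);pb=c[kb]
    w=np.stack([pb@e1,pb@e2],1)*1000; print(" bar rect (slope,y)",cv2.minAreaRect(w.astype(np.float32)))
    kl=k&(abs(h)<.003);w=np.stack([c[kl]@e1,c[kl]@e2],1)*1000; print(" lid rect",cv2.minAreaRect(w.astype(np.float32)))
for nm,b in dict(key=(325,370,262,305),face=(280,318,300,338),tin=(238,274,330,366),blank=(345,392,303,335)).items():
    c=T["c"];k=reg(c,*b)&(c[...,2]>.008);p=c[k];print(nm,rect(p),p[:,2].max())
cr=np.hstack([cv2.resize(T["i"][200:345,70:265],None,fx=2.6,fy=2.6),])
cr2=cv2.resize(T["i"][185:310,270:380],(330,375))
o=np.zeros((377,840,3),np.uint8);o[:377,:507]=cr[:377];o[:375,507:837]=cr2;cv2.imwrite("pics/c1.png",cv2.resize(o,(800,359)))
E
```

```text
roof 4229 0.31944178523724553 (array([769.1,  86.7]), array([146.2, 194.2]), 3.08)
roof 4707 0.31928836870137434 (array([777. ,  85.7]), array([145.5, 193.5]), 3.39)
cover 1868 [0.13109635 0.15456527 0.18268227] (array([613.1,  77.7]), array([135.3, 123.4]), 3.58) [0.54451463 0.01347872 0.12410864] [0.67882844 0.14292761 0.19710048]
box 3426 (array([413.6, 238.5]), array([471. , 130.3]), 39.43) 1.7173285436748662
T lid 1460 [0.53357067 0.33921952 0.10282087] [-0.48336912 -0.41033194  0.77329295] yaw 40.32791986951425 off -0.31759353063707296
 bar 185 [0.51392117 0.31956523 0.128552  ] [0.51376509 0.31953476 0.12854635] [0.02800553 0.03811581 0.04393562]
 bar rect (slope,y) ((542.7088012695312, -87.8468017578125), (64.74251556396484, 18.71593475341797), 88.30528259277344)
 lid rect ((542.0391845703125, -88.12059783935547), (129.57794189453125, 201.181396484375), 89.28143310546875)
S lid 722 [0.55549971 0.33469107 0.11141349] [-0.49502478 -0.40893969  0.7666282 ] yaw 39.560092471038786 off -0.3264418605379288
 bar 149 [0.52135033 0.31763239 0.12732019] [0.52165472 0.31854575 0.12742868] [0.02677643 0.03649775 0.04273431]
 bar rect (slope,y) ((543.5604858398438, -83.2945327758789), (16.5489559173584, 67.84581756591797), 1.2577918767929077)
 lid rect ((542.5458984375, -83.93418884277344), (197.99595642089844, 132.341064453125), 0.7626531720161438)
key (array([399.6, -25.4]), array([128.3, 281.4]), 85.58) 1.7173285436748662
face (array([345.1, 101.5]), array([168.9,  92.2]), 4.17) 1.7173285436748662
tin (array([294. , 157.7]), array([219.1,  90.1]), 87.37) 1.7173285436748662
blank (array([365.2, -39.7]), array([111.7, 245. ]), 24.08) 1.7173285436748662
```

View pics/c1.png

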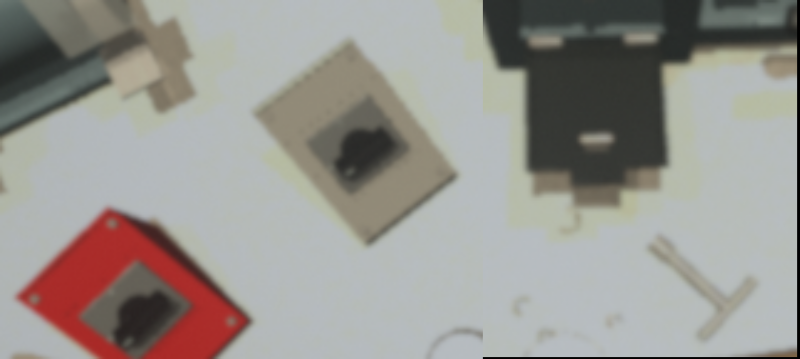

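The crop confirms the grey box, with its bar lying across it (off). Now the cover angle.

```bash
python3 - <<'E'
from h import *
T=np.load("top0.npz");c=T["c"];i=T["i"]
yaw=np.radians(3.2);ex=np.array([np.cos(yaw),np.sin(yaw)]);ey=np.array([-np.sin(yaw),np.cos(yaw)])
v,u=np.mgrid[:480,:640]
k=(u>284)&(u<336)&(v>190)&(v<262)&(c[...,2]<.4)
p=c[k];s=p[:,:2]@ex
o=np.array([.773,.086])
x=(p[:,:2]-o)@ex;y=(p[:,:2]-o)@ey
for a in np.arange(-.26,-.06,.01):
    q=(x>a)&(x<=a+.01)&(abs(y)<.02); 
    if q.sum(): print(round(a+.005,3),q.sum(),np.round(np.percentile(p[q,2],[10,50,90]),3), end=' ')
    q=(x>a)&(x<=a+.01)&(abs(y-.04)<.015)
    if q.sum(): print("side",np.round(np.percentile(p[q,2],[10,50,90]),3))
s=m.state();print(np.round(rot(s["eef_rot"]),3))
for nm,b in dict(key=(325,370,262,305),face=(280,318,300,338),tin=(238,274,330,366),blank=(345,392,303,335),bowl=(410,465,314,365)).items():
    k=(u>=b[0])&(u<b[1])&(v>=b[2])&(v<b[3])&(c[...,2]>.008)&(c[...,2]<.1);print(nm,np.round([c[k].min(0),c[k].max(0)],3).tolist())
E
```

```text
-0.235 13 [-0.004 -0.001  0.003] side [0.002 0.003 0.005]
-0.225 105 [-0.005  0.172  0.18 ] side [-0.005 -0.     0.01 ]
-0.215 101 [-0.002  0.007  0.176] side [-0.005  0.003  0.174]
-0.205 100 [-0.004  0.166  0.174] side [-0.004  0.166  0.173]
-0.195 85 [0.002 0.17  0.186] side [-0.005  0.163  0.171]
-0.185 39 [0.162 0.18  0.189] side [-0.002  0.16   0.166]
-0.175 49 [0.157 0.161 0.165] side [0.155 0.16  0.164]
-0.165 49 [0.152 0.157 0.161] side [0.152 0.157 0.16 ]
-0.155 50 [0.148 0.152 0.157] side [0.149 0.154 0.157]
-0.145 52 [0.145 0.15  0.155] side [0.146 0.149 0.153]
-0.135 50 [0.143 0.147 0.152] side [0.143 0.146 0.151]
-0.125 52 [0.138 0.142 0.146] side [0.139 0.143 0.148]
-0.115 45 [0.134 0.14  0.144] side [0.136 0.139 0.144]
-0.105 51 [0.133 0.137 0.141] side [0.133 0.136 0.141]
-0.095 47 [0.129 0.132 0.138] side [0.128 0.132 0.135]
-0.085 35 [0.125 0.128 0.132] side [0.128 0.133 0.14 ]
-0.075 69 [0.114 0.127 0.132] side [0.122 0.131 0.135]
-0.065 57 [0.125 0.13  0.135] side [0.124 0.13  0.135]
[[ 0.308 -0.001 -0.951]
 [ 0.951 -0.002  0.308]
 [-0.002 -1.    -0.   ]]
key [[0.422, -0.083, 0.008], [0.54, 0.029, 0.024]]
face [[0.325, 0.057, 0.008], [0.429, 0.15, 0.025]]
tin [[0.252, 0.175, 0.008], [0.342, 0.269, 0.056]]
blank [[0.334, -0.156, 0.008], [0.422, -0.027, 0.075]]
bowl [[0.26, -0.362, 0.008], [0.395, -0.21, 0.063]]
```

Emit:
carry_out:
  fingers: [-1,-1,-1,-1,-1,-1]
  slide:
    - [0,-1,0]
    - [0,-1,0]
    - [0,-1,0]
    - [0,-1,0]
    - [0,-1,0]
    - [0,0,0]
  angular:
    - [0,-0.85,0]
    - [0,-0.85,0]
    - [0,-0.85,0]
    - [0,-0.85,0]
    - [0,-0.85,0]
    - [0,0,0]
  newtons: 40

```text
clock: 0.6
eef_pos: [0.2239, 0.6922, 0.2993]
eef_rot: [-0.486, 0.484, 0.517, -0.512]
ft_force: [0.5, -0.6, 1.1]
grip_width: 0.0123
```

Emit:
carry_out:
  fingers: [-1,-1,-1,-1,-1,-1,-1,-1]
  slide:
    - [-0.99,0,-0.38]
    - [-0.99,0,-0.38]
    - [-0.99,0,-0.38]
    - [-0.99,0,-0.38]
    - [-0.99,0,-0.38]
    - [-0.99,0,-0.38]
    - [-0.99,0,-0.38]
    - [-0.99,0,-0.38]
  angular:
    - [0,0,0]
    - [0,0,0]
    - [0,0,0]
    - [0,0,0]
    - [0,0,0]
    - [0,0,0]
    - [0,0,0]
    - [0,0,0]

```text
clock: 1.27
eef_pos: [0.293, 0.5335, 0.2934]
eef_rot: [0.485, -0.486, -0.513, 0.515]
ft_force: [-0.1, 1.3, 0.8]
grip_width: -0.0001
```

Emit:
carry_out:
  fingers: [-1,-1,-1,-1,-1,-1,-1,-1]
  slide:
    - [-0.99,0,-0.38]
    - [-0.99,0,-0.38]
    - [-0.99,0,-0.38]
    - [-0.99,0,-0.38]
    - [-0.99,0,-0.38]
    - [-0.99,0,-0.38]
    - [-0.99,0,-0.38]
    - [-0.99,0,-0.38]
  angular:
    - [0,0,0]
    - [0,0,0]
    - [0,0,0]
    - [0,0,0]
    - [0,0,0]
    - [0,0,0]
    - [0,0,0]
    - [0,0,0]

```text
clock: 1.93
eef_pos: [0.3627, 0.379, 0.2936]
eef_rot: [0.486, -0.486, -0.513, 0.515]
ft_force: [1.3, 0.7, -0.7]
grip_width: -0.0
```

Emit:
carry_out:
  fingers: [-1,-1,-1,-1,-1,-1,-1,-1]
  slide:
    - [-0.99,0,-0.38]
    - [-0.99,0,-0.38]
    - [-0.99,0,-0.38]
    - [-0.99,0,-0.38]
    - [-0.99,0,-0.38]
    - [-0.99,0,-0.38]
    - [-0.99,0,-0.38]
    - [0,0,0]
  angular:
    - [0,0,0]
    - [0,0,0]
    - [0,0,0]
    - [0,0,0]
    - [0,0,0]
    - [0,0,0]
    - [0,0,0]
    - [0,0,0]

```text
clock: 2.6
eef_pos: [0.4253, 0.24, 0.2938]
eef_rot: [0.487, -0.488, -0.511, 0.513]
ft_force: [0.8, 0.5, 0.9]
grip_width: -0.0
```

```bash
python3 - <<'E'
from h import *
i,d,c=grab("wrist");cv2.imwrite("pics/w1.png",i);np.savez("w1.npz",i=i,d=d,c=c)
print(np.round(m.camera_model("wrist")["T_tool_cam"],3).tolist(),m.state()["joint_positions"])
E
```

```text
[[1.0, -0.001, 0.001, 0.0], [-0.001, -0.267, 0.964, -0.179], [-0.001, -0.964, -0.267, 0.067], [0.0, 0.0, 0.0, 1.0]] [-0.71009226  0.17458592  0.11335491  2.01778673 -0.02327542  0.95226408
  1.03795963]
```

View pics/w1.png

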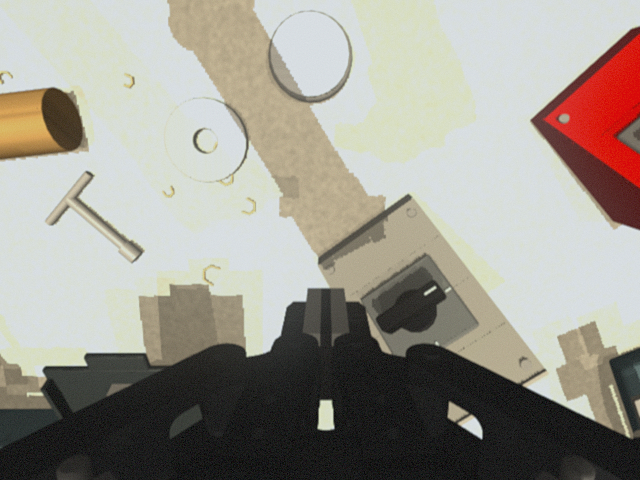

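Wrist view: bar at (415,305) on the grey box, dark bar across, white mark at (432,292); key (95,215), faceplate (205,140), tin (310,55); the cover edge is at lower left (100,365). Measure the isolator from here, and the cover tab.

```bash
python3 - <<'E'
from h import *
W=np.load("w1.npz");c=W["c"];d=W["d"];i=W["i"].astype(int)
v,u=np.mgrid[:480,:640]
k=(u>320)&(u<545)&(v>195)&(v<400)&(d>0)&(c[...,2]>.035)&(c[...,2]<.17)&(c[...,1]>.2)
print("floor z",np.median(c[(u>100)&(u<250)&(v>190)&(v<260)][:,2]))
p=c[k];rng=np.random.default_rng(0);best=None
for _ in range(1500):
    a=p[rng.choice(len(p),3,False)];nn=np.cross(a[1]-a[0],a[2]-a[0]);l=np.linalg.norm(nn)
    if l<1e-6: continue
    nn/=l;nn*=np.sign(nn[2])
    if abs(nn[2]-.766)>.05: continue
    s=abs((p-a[0])@nn)<.0015
    if best is None or s.sum()>best.sum(): best=s
q=p[best];m0=q.mean(0);nn=np.linalg.svd(q-m0,full_matrices=False)[2][2];nn*=np.sign(nn[2])
yaw=np.arctan2(-nn[1],-nn[0]);h=(c-m0)@nn
print("n",nn,"yaw",np.degrees(yaw),"off",m0@nn,best.sum())
e2=np.array([-np.sin(yaw),np.cos(yaw),0]);e1=np.cross(e2,nn)
for nm,lo,hi in(("lid",-.002,.002),("plate",.0045,.0075),("bartop",.038,.046)):
    kk=k&(h>lo)&(h<hi);w=np.stack([c[kk]@e1,c[kk]@e2],1)*1000
    print(nm,kk.sum(),np.round(np.median(h[kk]),4),cv2.minAreaRect(w.astype(np.float32)))
    cc=np.array(cv2.minAreaRect(w.astype(np.float32))[0])/1000
    print("  world",cc[0]*e1+cc[1]*e2+(m0@nn+np.median(h[kk]))*nn)
# cover part seen
k=(u>40)&(u<190)&(v>345)&(v<415)&(c[...,2]>.1)&(c[...,2]<.25)&(d>0)
p=c[k];print("cover",k.sum(),np.round([p.min(0),p.max(0)],3))
t=p[:,0]<p[:,0].min()+.012;print(np.round(np.percentile(p[t],[5,50,95],axis=0),3))
T=np.load("top0.npz")
E
```

```text
floor z -0.0004259814852879962
n [-0.49530516 -0.41096885  0.76536096] yaw 39.68346407296542 off -0.3269648147798495 10320
lid 10910 -0.0 ((542.5328369140625, -81.62557220458984), (130.16616821289062, 202.77870178222656), 89.9586410522461)
  world [0.53364179 0.33671329 0.09890431]
plate 4157 0.0059 ((539.6596069335938, -82.7705307006836), (182.43861389160156, 111.38029479980469), 0.4842216372489929)
  world [0.52973314 0.33198241 0.10160951]
bartop 1266 0.0417 ((539.9270629882812, -81.6153564453125), (15.998459815979004, 65.9046630859375), 0.08008799701929092)
  world [0.51143979 0.31830493 0.12915271]
cover 4465 [[0.543 0.011 0.153]
 [0.62  0.127 0.181]]
[[0.544 0.054 0.174]
 [0.548 0.077 0.177]
 [0.554 0.099 0.179]]
```

Emit:
carry_out:
  fingers: [-1,-1,-1,-1,-1,-1,-1,-1]
  slide:
    - [-1,0,-0.5]
    - [-1,0,-0.5]
    - [-1,0,-0.5]
    - [-1,0,-0.5]
    - [-1,0,-0.5]
    - [-1,0,-0.5]
    - [-1,0,-0.5]
    - [-1,0,-0.5]
  angular:
    - [0,0,0]
    - [0,0,0]
    - [0,0,0]
    - [0,0,0]
    - [0,0,0]
    - [0,0,0]
    - [0,0,0]
    - [0,0,0]

```text
clock: 3.32
eef_pos: [0.5131, 0.091, 0.294]
eef_rot: [0.485, -0.485, -0.514, 0.515]
ft_force: [-0.8, -0.1, -0.1]
grip_width: -0.0003
```

Emit:
carry_out:
  fingers: [-1,-1,-1,-1,-1,-1]
  slide:
    - [0,0,0]
    - [0,0,0]
    - [0,0,0]
    - [0,0,0]
    - [0,0,0]
    - [0,0,0]
  angular:
    - [-0.9,0,0]
    - [-0.9,0,0]
    - [-0.9,0,0]
    - [-0.9,0,0]
    - [0,0,0]
    - [0,0,0]

```text
clock: 3.82
eef_pos: [0.5116, 0.0914, 0.294]
eef_rot: [-0.404, 0.554, 0.589, -0.429]
ft_force: [-0.2, 0.2, -0.0]
grip_width: -0.0001
```

```bash
python3 - <<'E'
from h import *
s=m.state();print(s["joint_positions"],s["eef_pos"]);print(np.round(rot(s["eef_rot"]),3))
E
```

```text
[-0.52635342  0.0798626   0.22710039  2.17835556  0.10035699  0.58484793
  1.2529031 ] [0.51155402 0.09139224 0.29400666]
[[-0.06   0.306 -0.95 ]
 [ 0.998  0.019 -0.057]
 [ 0.    -0.952 -0.307]]
```

Emit:
carry_out:
  fingers: [-1,-1,-1,-1,-1,-1,-1,-1]
  slide:
    - [-0.1,0.95,0.3]
    - [-0.1,0.95,0.3]
    - [-0.1,0.95,0.3]
    - [-0.1,0.95,0.3]
    - [-0.1,0.95,0.3]
    - [-0.1,0.95,0.3]
    - [-0.1,0.95,0.3]
    - [0,0,0]
  angular:
    - [0,0,0]
    - [0,0,0]
    - [0,0,0]
    - [0,0,0]
    - [0,0,0]
    - [0,0,0]
    - [0,0,0]
    - [0,0,0]

```text
clock: 4.48
eef_pos: [0.5145, 0.0762, 0.1518]
eef_rot: [-0.405, 0.554, 0.586, -0.43]
ft_force: [-1.0, -0.6, -1.1]
grip_width: -0.0001
```

```bash
python3 - <<'E'
from h import *
s=m.state();print(s["joint_positions"],s["eef_pos"]);print(np.round(rot(s["eef_rot"]),3))
E
```

```text
[-0.43144314  0.31510326  0.18753993  2.3362113   0.02699371  0.19455592
  1.34114843] [0.51453622 0.07615724 0.15179471]
[[-0.057  0.302 -0.952]
 [ 0.998  0.016 -0.055]
 [-0.002 -0.953 -0.303]]
```

Emit:
carry_out:
  fingers: [-1,-1,-1,-1,-1,-1,-1,-1]
  slide:
    - [0,0.57,0.18]
    - [0,0.16,-0.51]
    - [0,0.16,-0.51]
    - [0,0.16,-0.51]
    - [0,-0.42,-0.4]
    - [0,-0.42,-0.4]
    - [0,-0.42,-0.4]
    - [0,-0.42,-0.4]
  angular:
    - [0,0,0]
    - [0,0,0]
    - [0,0,0]
    - [0,0,0]
    - [0,0,0]
    - [0,0,0]
    - [0,0,0]
    - [0,0,0]

```text
clock: 5.15
eef_pos: [0.5701, 0.0798, 0.1877]
eef_rot: [-0.403, 0.556, 0.589, -0.426]
ft_force: [0.4, -0.4, 0.9]
grip_width: -0.0
```

```bash
python3 - <<'E'
from h import *
s=m.state();print(s["joint_positions"],s["eef_pos"],s["ft_force"])
i,d,c=grab("wrist");i2,d2,c2=grab("scene")
o=np.hstack([cv2.resize(i,(400,300)),cv2.resize(i2[180:360,250:490],(400,300))]);cv2.imwrite("pics/w2.png",o)
E
```

```text
[-0.38279648  0.310709    0.15983177  2.20031171  0.02106424  0.32169777
  1.37144754] [0.57005273 0.07980056 0.18773801] [ 0.37149023 -0.41619248  0.89420479]
```

View pics/w2.png

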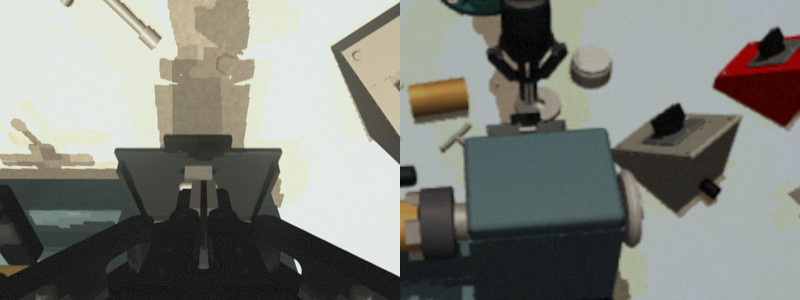

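```bash
python3 - <<'E'
from h import *
for n,b in(("wrist",(150,480,200,330)),("top",(280,345,190,262)),("scene",(310,360,235,262))):
    i,d,c=grab(n);v,u=np.mgrid[:480,:640]
    k=(u>b[0])&(u<b[1])&(v>b[2])&(v<b[3])&(d>0)&(c[...,0]<.72)&(c[...,2]>.1)&(c[...,2]<.3)&(abs(c[...,1]-.08)>.03)&(abs(c[...,1]-.08)<.064)
    p=c[k];print(n,k.sum())
    for a in np.arange(.52,.70,.015):
        q=(p[:,0]>a)&(p[:,0]<a+.015)
        if q.sum()>3: print("  ",round(a+.0075,4),q.sum(),np.round(np.percentile(p[q,2],[10,50,90]),3))
E
```

```text
wrist 13043
   0.5425 5 [0.176 0.176 0.177]
   0.5575 1794 [0.17  0.172 0.173]
   0.5725 2684 [0.168 0.171 0.175]
   0.5875 2316 [0.163 0.165 0.174]
   0.6025 1966 [0.157 0.16  0.169]
   0.6175 1686 [0.152 0.155 0.164]
   0.6325 1433 [0.147 0.15  0.16 ]
   0.6475 1007 [0.142 0.144 0.147]
   0.6625 152 [0.14  0.141 0.142]
top 1228
   0.5425 15 [0.291 0.296 0.299]
   0.5725 60 [0.165 0.17  0.179]
   0.5875 123 [0.159 0.164 0.171]
   0.6025 131 [0.154 0.16  0.168]
   0.6175 131 [0.149 0.154 0.163]
   0.6325 123 [0.144 0.149 0.159]
   0.6475 126 [0.138 0.143 0.152]
   0.6625 127 [0.134 0.138 0.144]
   0.6775 132 [0.128 0.134 0.142]
   0.6925 126 [0.126 0.133 0.138]
scene 107
   0.5575 19 [0.168 0.172 0.174]
   0.5725 81 [0.167 0.17  0.173]
   0.5875 7 [0.167 0.168 0.178]
```

The tip passed over the tab instead of under it, because the measured pose lagged the commanded one. The cover has not moved. I back off, go lower and check before pushing.

Emit:
carry_out:
  fingers: [-1,-1,-1,-1,-1,-1]
  slide:
    - [0,-0.4,0.8]
    - [0,-0.4,0.8]
    - [0,-0.4,0.8]
    - [0,-0.4,0.8]
    - [0,0,0]
    - [0,0,0]
  angular:
    - [0,0,0]
    - [0,0,0]
    - [0,0,0]
    - [0,0,0]
    - [0,0,0]
    - [0,0,0]

```text
clock: 5.9
eef_pos: [0.4957, 0.0753, 0.1957]
eef_rot: [-0.403, 0.555, 0.588, -0.428]
ft_force: [0.3, 0.6, -1.4]
grip_width: -0.0002
```

Emit:
carry_out:
  fingers: [-1,-1,-1,-1,-1,-1,-1]
  slide:
    - [0,0.75,0.24]
    - [0,0.75,0.24]
    - [0,0.75,0.24]
    - [0,0.75,0.24]
    - [0,0,0]
    - [0,0,0]
    - [0,0,0]
  angular:
    - [0,0,0]
    - [0,0,0]
    - [0,0,0]
    - [0,0,0]
    - [0,0,0]
    - [0,0,0]
    - [0,0,0]

```text
clock: 6.48
eef_pos: [0.4982, 0.0754, 0.1335]
eef_rot: [-0.403, 0.555, 0.589, -0.427]
ft_force: [-0.9, -0.1, -0.4]
grip_width: -0.0001
```

```bash
python3 - <<'E'
from h import *
s=m.state();print(s["joint_positions"],s["eef_pos"],s["ft_force"]);print(np.round(rot(s["eef_rot"]),3))
E
```

```text
[-0.4363508   0.33522023  0.18328611  2.39022503  0.05295181  0.11295559
  1.30463045] [0.49818536 0.07542214 0.13354524] [-0.89764106 -0.13427059 -0.4355938 ]
[[-0.058  0.31  -0.949]
 [ 0.998  0.018 -0.055]
 [ 0.    -0.951 -0.31 ]]
```

Emit:
carry_out:
  fingers: [-1,-1,-1,-1,-1,-1]
  slide:
    - [0,0.19,-0.57]
    - [0,0.19,-0.57]
    - [0,0.19,-0.57]
    - [0,0.19,-0.57]
    - [0,0,0]
    - [0,0,0]
  angular:
    - [0,0,0]
    - [0,0,0]
    - [0,0,0]
    - [0,0,0]
    - [0,0,0]
    - [0,0,0]

```text
clock: 6.98
eef_pos: [0.5454, 0.0782, 0.1325]
eef_rot: [-0.404, 0.555, 0.588, -0.428]
ft_force: [-0.1, 0.2, -0.2]
grip_width: -0.0003
```

Emit:
carry_out:
  fingers: [-1,-1,-1,-1]
  slide:
    - [0,0.13,-0.4]
    - [0,-0.16,-0.4]
    - [0,-0.16,-0.4]
    - [0,0,0]
  angular:
    - [0,0,0]
    - [0,0,0]
    - [0,0,0]
    - [0,0,0]

```text
clock: 7.32
eef_pos: [0.5457, 0.0777, 0.1357]
eef_rot: [-0.413, 0.547, 0.579, -0.441]
ft_force: [-28.9, 3.1, 9.8]
grip_width: -0.0003
```

```bash
python3 - <<'E'
from h import *
s=m.state();print(s["eef_pos"],s["ft_force"])
i,d,c=grab("wrist");cv2.imwrite("pics/w3.png",cv2.resize(i,(400,300)));v,u=np.mgrid[:480,:640];b=(150,480,180,330)
k=(u>b[0])&(u<b[1])&(v>b[2])&(v<b[3])&(d>0)&(c[...,0]<.72)&(c[...,2]>.1)&(c[...,2]<.3)&(abs(c[...,1]-.08)>.03)&(abs(c[...,1]-.08)<.064)
p=c[k]
for a in np.arange(.52,.70,.015):
    q=(p[:,0]>a)&(p[:,0]<a+.015)
    if q.sum()>3: print("  ",round(a+.0075,4),q.sum(),np.round(np.percentile(p[q,2],[10,50,90]),3))
E
```

```text
[0.54574355 0.07767591 0.13571736] [-28.92013456   3.05803373   9.75718491]
```

View pics/w3.png

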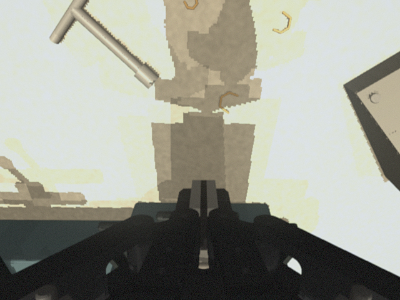

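Emit:
carry_out:
  fingers: [-1,-1,-1,-1,-1]
  slide:
    - [0,-0.4,-0.1]
    - [0,-0.4,-0.15]
    - [0,-0.4,-0.2]
    - [0,-0.4,-0.2]
    - [0,0,0]
  angular:
    - [0,0,0]
    - [0,0,0]
    - [0,0,0]
    - [0,0,0]
    - [0,0,0]

```text
clock: 7.78
eef_pos: [0.5669, 0.0793, 0.1786]
eef_rot: [-0.404, 0.554, 0.588, -0.429]
ft_force: [-9.5, 0.2, 7.2]
grip_width: -0.0
```

```bash
cat >> h.py <<'E'
def phi():
    s=m.state();i,d,c=grab("wrist");v,u=np.mgrid[:480,:640]
    print(np.round(s["eef_pos"],4),np.round(s["ft_force"],1),np.round(rot(s["eef_rot"])[:,1],3),np.round(s["joint_positions"],2))
    k=(d>0)&(c[...,0]<.70)&(c[...,0]>.52)&(c[...,2]>.13)&(c[...,2]<.3)&(abs(c[...,1]-.08)>.04)&(abs(c[...,1]-.08)<.062)
    print(k.sum()); p=c[k]
    for a in np.arange(.52,.70,.015):
        q=(p[:,0]>a)&(p[:,0]<a+.015)
        if q.sum()>3: print("  ",round(a+.0075,4),q.sum(),np.round(np.percentile(p[q,2],[10,50,90]),3))
    return i
E
python3 -c "
from h import *
phi()"
```

```text
[0.5669 0.0793 0.1786] [-9.5  0.2  7.2] [ 0.305  0.017 -0.952] [-0.36  0.32  0.13  2.21  0.05  0.31  1.35]
12206
   0.5275 9783 [0.274 0.284 0.291]
   0.5425 74 [0.283 0.285 0.285]
   0.5725 1457 [0.203 0.205 0.206]
   0.5875 660 [0.198 0.202 0.206]
   0.6025 192 [0.189 0.194 0.2  ]
   0.6175 39 [0.176 0.178 0.183]
```

Emit:
carry_out:
  fingers: [-1,-1,-1,-1,-1,-1]
  slide:
    - [0,-0.4,-0.45]
    - [0,-0.4,-0.45]
    - [0,-0.37,-0.5]
    - [0,-0.3,-0.5]
    - [0,-0.27,-0.52]
    - [0,0,0]
  angular:
    - [0,0,0]
    - [0,0,0]
    - [0,0,0]
    - [0,0,0]
    - [0,0,0]
    - [0,0,0]

```text
clock: 8.33
eef_pos: [0.6094, 0.0819, 0.2296]
eef_rot: [-0.401, 0.557, 0.59, -0.424]
ft_force: [-0.2, 0.4, 0.2]
grip_width: 0.0003
```

```bash
python3 -c "
from h import *
i=phi();cv2.imwrite('pics/w4.png',cv2.resize(i,(400,300)))"
```

```text
[0.6094 0.0819 0.2296] [-0.2  0.4  0.2] [ 0.317  0.019 -0.948] [-0.34  0.3   0.13  2.08  0.04  0.45  1.37]
9774
   0.5725 1288 [0.203 0.205 0.206]
   0.5875 1771 [0.195 0.201 0.206]
   0.6025 1561 [0.185 0.191 0.2  ]
   0.6175 1258 [0.175 0.181 0.19 ]
   0.6325 1036 [0.165 0.171 0.181]
   0.6475 849 [0.155 0.161 0.171]
   0.6625 704 [0.145 0.151 0.161]
   0.6775 644 [0.133 0.14  0.151]
   0.6925 663 [0.133 0.135 0.137]
```

View pics/w4.png

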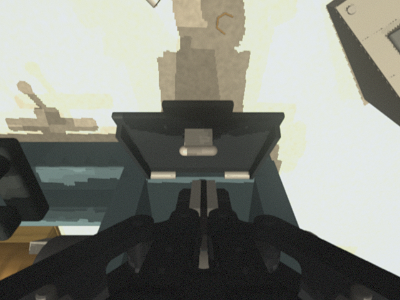

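Emit:
carry_out:
  fingers: [-1,-1,-1,-1,-1,-1,-1,-1]
  slide:
    - [0,-0.4,0.5]
    - [0,-0.4,0.85]
    - [0,-0.33,0.85]
    - [0,-0.33,0.85]
    - [0,-0.33,0.85]
    - [0,-0.33,0.85]
    - [0,0,0]
    - [0,0,0]
  angular:
    - [0,0,0]
    - [0,0,0]
    - [0,0,0]
    - [0,0,0]
    - [0,0,0]
    - [0,0,0]
    - [0,0,0]
    - [0,0,0]

```text
clock: 9.05
eef_pos: [0.4989, 0.0753, 0.2368]
eef_rot: [-0.404, 0.555, 0.588, -0.428]
ft_force: [0.8, -0.2, -0.2]
grip_width: 0.0
```

Emit:
carry_out:
  fingers: [-1,-1,-1,-1,-1,-1]
  slide:
    - [0,0.87,0.28]
    - [0,0.87,0.28]
    - [0,0.87,0.28]
    - [0,0.87,0.28]
    - [0,0,0]
    - [0,0,0]
  angular:
    - [0,0,0]
    - [0,0,0]
    - [0,0,0]
    - [0,0,0]
    - [0,0,0]
    - [0,0,0]

```text
clock: 9.55
eef_pos: [0.5012, 0.0754, 0.1634]
eef_rot: [-0.404, 0.555, 0.588, -0.428]
ft_force: [0.3, 0.1, -0.7]
grip_width: 0.0
```

Emit:
carry_out:
  fingers: [-1,-1,-1,-1,-1,-1,-1,-1]
  slide:
    - [0,0.19,-0.57]
    - [0,0.19,-0.57]
    - [0,0.19,-0.57]
    - [0,0.19,-0.57]
    - [0,0.19,-0.57]
    - [0,-0.18,-0.58]
    - [0,-0.18,-0.58]
    - [0,0,0]
  angular:
    - [0,0,0]
    - [0,0,0]
    - [0,0,0]
    - [0,0,0]
    - [0,0,0]
    - [0,0,0]
    - [0,0,0]
    - [0,0,0]

```text
clock: 10.22
eef_pos: [0.5809, 0.0797, 0.1777]
eef_rot: [-0.404, 0.555, 0.587, -0.428]
ft_force: [-3.6, -0.2, 0.9]
grip_width: 0.0001
```

Emit:
carry_out:
  fingers: [-1,-1,-1,-1,-1]
  slide:
    - [0,-0.18,-0.58]
    - [0,-0.18,-0.58]
    - [0,-0.1,-0.55]
    - [0,-0.1,-0.55]
    - [0,0,0]
  angular:
    - [0,0,0]
    - [0,0,0]
    - [0,0,0]
    - [0,0,0]
    - [0,0,0]

```text
clock: 10.63
eef_pos: [0.6234, 0.0825, 0.2037]
eef_rot: [-0.403, 0.556, 0.589, -0.426]
ft_force: [-0.4, -0.4, 0.1]
grip_width: -0.0001
```

```bash
python3 -c "
from h import *
i=phi();cv2.imwrite('pics/w5.png',cv2.resize(i,(400,300)))"
```

```text
[0.6234 0.0825 0.2037] [-0.4 -0.4  0.1] [ 0.312  0.018 -0.95 ] [-0.3   0.35  0.08  2.08  0.06  0.41  1.35]
8439
   0.5725 562 [0.294 0.297 0.3  ]
   0.5875 571 [0.293 0.297 0.3  ]
   0.6175 610 [0.241 0.248 0.253]
   0.6325 3151 [0.22  0.234 0.251]
   0.6475 1729 [0.189 0.204 0.217]
   0.6625 1108 [0.16  0.174 0.188]
   0.6775 667 [0.135 0.146 0.159]
   0.6925 40 [0.13  0.132 0.134]
```

View pics/w5.png

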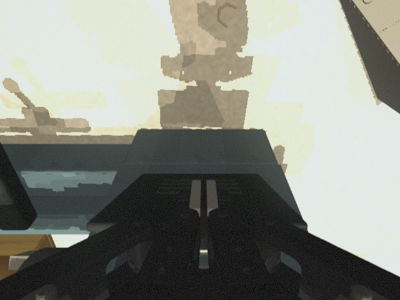

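Emit:
carry_out:
  fingers: [-1,-1,-1,-1,-1,-1]
  slide:
    - [0,-0.36,-0.48]
    - [0,-0.36,-0.48]
    - [0,-0.36,-0.48]
    - [0,-0.36,-0.48]
    - [0,0,0]
    - [0,0,0]
  angular:
    - [0,0,0]
    - [0,0,0]
    - [0,0,0]
    - [0,0,0]
    - [0,0,0]
    - [0,0,0]

```text
clock: 11.18
eef_pos: [0.6488, 0.0842, 0.242]
eef_rot: [-0.403, 0.556, 0.589, -0.427]
ft_force: [-0.3, 0.7, -1.0]
grip_width: 0.0003
```

```bash
python3 -c "
from h import *
i=phi()"
```

```text
[0.6488 0.0842 0.242 ] [-0.3  0.7 -1. ] [ 0.311  0.018 -0.95 ] [-0.28  0.33  0.07  1.98  0.05  0.51  1.37]
9194
   0.6475 2719 [0.242 0.26  0.266]
   0.6625 4500 [0.197 0.228 0.258]
   0.6775 1872 [0.142 0.167 0.195]
   0.6925 103 [0.133 0.136 0.14 ]
```

Emit:
carry_out:
  fingers: [-1,-1,-1,-1,-1]
  slide:
    - [0,-0.12,-0.35]
    - [0,-0.12,-0.35]
    - [0,-0.12,-0.35]
    - [0,0,0]
    - [0,0,0]
  angular:
    - [0,0,0]
    - [0,0,0]
    - [0,0,0]
    - [0,0,0]
    - [0,0,0]

```text
clock: 11.65
eef_pos: [0.6668, 0.0852, 0.2556]
eef_rot: [-0.403, 0.556, 0.589, -0.427]
ft_force: [1.3, -0.0, -0.2]
grip_width: 0.0003
```

Emit:
carry_out:
  fingers: [-1,-1,-1,-1,-1,-1]
  slide:
    - [0,0.05,-0.14]
    - [0,0.05,-0.14]
    - [0,0.05,-0.14]
    - [0,0.05,-0.14]
    - [0,0.05,-0.14]
    - [0,0,0]
  angular:
    - [0,0,0]
    - [0,0,0]
    - [0,0,0]
    - [0,0,0]
    - [0,0,0]
    - [0,0,0]

```text
clock: 12.15
eef_pos: [0.6813, 0.086, 0.2545]
eef_rot: [-0.403, 0.555, 0.589, -0.427]
ft_force: [-0.1, 0.7, -0.4]
grip_width: -0.0001
```

Emit:
carry_out:
  fingers: [-1,-1,-1,-1,-1,-1]
  slide:
    - [0,0.03,-0.1]
    - [0,0.03,-0.1]
    - [0,0.03,-0.1]
    - [0,0.03,-0.1]
    - [0,0.03,-0.1]
    - [0,0,0]
  angular:
    - [0,0,0]
    - [0,0,0]
    - [0,0,0]
    - [0,0,0]
    - [0,0,0]
    - [0,0,0]

```text
clock: 12.65
eef_pos: [0.6915, 0.0866, 0.2549]
eef_rot: [-0.403, 0.555, 0.589, -0.427]
ft_force: [0.4, -0.1, 0.2]
grip_width: 0.0002
```

```bash
python3 -c "
from h import *
i=phi();cv2.imwrite('pics/w6.png',cv2.resize(i,(400,300)))"
```

```text
[0.6915 0.0866 0.2549] [ 0.4 -0.1  0.2] [ 0.309  0.018 -0.951] [-0.26  0.37  0.07  1.88  0.04  0.58  1.4 ]
7028
   0.6475 1759 [0.246 0.264 0.266]
   0.6625 3747 [0.203 0.239 0.266]
   0.6775 1356 [0.144 0.174 0.253]
   0.6925 166 [0.133 0.293 0.299]
```

View pics/w6.png

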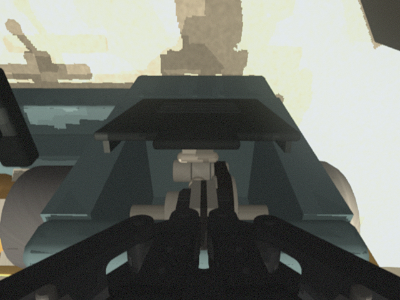

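The tip slid past the tab again and is now inside the opening, with the cover at about 72° up and no force. I take it out over the top, tilt a bit more, then press from outside.

Emit:
carry_out:
  fingers: [-1,-1,-1,-1,-1,-1]
  slide:
    - [0,-0.6,0]
    - [0,-0.6,0]
    - [0,-0.6,0]
    - [0,-0.6,0]
    - [0,-0.6,0]
    - [0,0,0]
  angular:
    - [0,0,0]
    - [0,0,0]
    - [0,0,0]
    - [0,0,0]
    - [0,0,0]
    - [0,0,0]

```text
clock: 13.2
eef_pos: [0.6736, 0.0858, 0.3162]
eef_rot: [-0.402, 0.556, 0.59, -0.425]
ft_force: [0.5, 0.3, -0.2]
grip_width: -0.0001
```

Emit:
carry_out:
  fingers: [-1,-1,-1,-1,-1,-1,-1,-1]
  slide:
    - [0,-0.26,0.8]
    - [0,-0.26,0.8]
    - [0,-0.26,0.8]
    - [0,-0.26,0.8]
    - [0,-0.26,0.8]
    - [0,-0.26,0.8]
    - [0,0,0]
    - [0,0,0]
  angular:
    - [0,0,0]
    - [0,0,0]
    - [0,0,0]
    - [0,0,0]
    - [0,0,0]
    - [-0.8,0,0]
    - [-0.8,0,0]
    - [0,0,0]

```text
clock: 13.87
eef_pos: [0.5663, 0.0787, 0.3094]
eef_rot: [-0.364, 0.581, 0.616, -0.387]
ft_force: [-1.0, -0.1, -0.3]
grip_width: -0.0001
```

```bash
python3 -c "
from h import *
i=phi()
i,d,c=grab('top')
k=(c[...,0]>.6)&(c[...,0]<.72)&(abs(c[...,1]-.08)<.06)&(c[...,2]>.12)&(c[...,2]<.3)
p=c[k]
for a in np.arange(.6,.72,.01):
    q=(p[:,0]>a)&(p[:,0]<a+.01)
    if q.sum()>3: print('T ',round(a+.005,4),q.sum(),np.round(np.percentile(p[q,2],[10,50,90]),3))
"
```

```text
[0.5663 0.0787 0.3094] [-1.  -0.1 -0.3] [ 0.433  0.025 -0.901] [-0.36  0.1   0.09  2.16  0.19  0.45  1.21]
5290
   0.6475 964 [0.243 0.258 0.266]
   0.6625 2764 [0.196 0.228 0.26 ]
   0.6775 1467 [0.142 0.166 0.195]
   0.6925 95 [0.132 0.136 0.14 ]
T  0.645 43 [0.264 0.28  0.284]
T  0.655 99 [0.251 0.265 0.28 ]
T  0.665 71 [0.195 0.245 0.252]
T  0.675 53 [0.165 0.252 0.257]
T  0.685 15 [0.141 0.178 0.254]
T  0.695 110 [0.127 0.134 0.296]
T  0.705 135 [0.125 0.131 0.135]
T  0.715 121 [0.125 0.129 0.136]
```

Emit:
carry_out:
  fingers: [-1,-1,-1,-1,-1,-1]
  slide:
    - [0,0.79,0.38]
    - [0,0.79,0.38]
    - [0,0.79,0.38]
    - [0,0.79,0.38]
    - [0,0,0]
    - [0,0,0]
  angular:
    - [0,0,0]
    - [0,0,0]
    - [0,0,0]
    - [0,0,0]
    - [0,0,0]
    - [0,0,0]

```text
clock: 14.47
eef_pos: [0.5735, 0.0798, 0.2415]
eef_rot: [-0.364, 0.582, 0.616, -0.386]
ft_force: [0.3, 0.0, 0.3]
grip_width: 0.0002
```

Emit:
carry_out:
  fingers: [-1,-1,-1,-1,-1,-1,-1]
  slide:
    - [0,0.26,-0.54]
    - [0,0.26,-0.54]
    - [0,0.26,-0.54]
    - [0,0.26,-0.54]
    - [0,0.26,-0.54]
    - [0,0.26,-0.54]
    - [0,0,0]
  angular:
    - [0,0,0]
    - [0,0,0]
    - [0,0,0]
    - [0,0,0]
    - [0,0,0]
    - [0,0,0]
    - [0,0,0]

```text
clock: 15.05
eef_pos: [0.6475, 0.0841, 0.243]
eef_rot: [-0.363, 0.583, 0.617, -0.384]
ft_force: [-0.5, 0.3, 0.3]
grip_width: 0.0001
```

Emit:
carry_out:
  fingers: [-1,-1,-1,-1,-1]
  slide:
    - [0,0.17,-0.36]
    - [0,0.17,-0.36]
    - [0,0,0]
    - [0,0,0]
    - [0,0,0]
  angular:
    - [0,0,0]
    - [0,0,0]
    - [0,0,0]
    - [0,0,0]
    - [0,0,0]

```text
clock: 15.47
eef_pos: [0.6595, 0.0848, 0.2422]
eef_rot: [-0.364, 0.582, 0.617, -0.385]
ft_force: [0.2, -0.1, -0.5]
grip_width: 0.0001
```

```bash
python3 -c "
from h import *
i=phi()"
```

```text
[0.6595 0.0848 0.2422] [ 0.2 -0.1 -0.5] [ 0.438  0.026 -0.899] [-0.28  0.31  0.06  2.07  0.19  0.32  1.23]
12017
   0.6475 491 [0.261 0.265 0.267]
   0.6625 7804 [0.21  0.244 0.267]
   0.6775 3517 [0.147 0.176 0.209]
   0.6925 205 [0.132 0.137 0.142]
```

```bash
python3 -c "
from h import *
i,d,c=grab('wrist');cv2.imwrite('pics/w7.png',cv2.convertScaleAbs(i[100:400,120:520],alpha=1.8,beta=20))
for r in range(180,330,10): print(r,[np.round(c[r,u],3).tolist() for u in (270,310,340)])"
```

```text
180 [[0.7, 0.045, 0.104], [0.698, 0.075, 0.104], [0.696, 0.099, 0.105]]
190 [[0.684, 0.049, 0.139], [0.683, 0.076, 0.138], [0.682, 0.097, 0.138]]
200 [[0.681, 0.05, 0.156], [0.679, 0.076, 0.155], [0.679, 0.096, 0.155]]
210 [[0.679, 0.052, 0.169], [0.676, 0.077, 0.17], [0.676, 0.095, 0.169]]
220 [[0.675, 0.053, 0.183], [0.674, 0.077, 0.182], [0.673, 0.094, 0.183]]
230 [[0.673, 0.054, 0.194], [0.671, 0.077, 0.195], [0.671, 0.094, 0.194]]
240 [[0.67, 0.056, 0.207], [0.668, 0.077, 0.207], [0.668, 0.093, 0.207]]
250 [[0.668, 0.057, 0.217], [0.668, 0.077, 0.215], [0.667, 0.093, 0.216]]
260 [[0.666, 0.058, 0.225], [0.665, 0.078, 0.226], [0.665, 0.093, 0.225]]
270 [[0.664, 0.059, 0.234], [0.664, 0.078, 0.234], [0.663, 0.092, 0.234]]
280 [[0.663, 0.059, 0.242], [0.663, 0.078, 0.241], [0.661, 0.092, 0.242]]
290 [[0.662, 0.06, 0.249], [0.631, 0.078, 0.275], [0.631, 0.089, 0.275]]
300 [[0.661, 0.061, 0.255], [0.627, 0.078, 0.284], [0.627, 0.088, 0.283]]
310 [[0.658, 0.062, 0.264], [0.624, 0.078, 0.29], [0.624, 0.088, 0.29]]
320 [[0.658, 0.062, 0.269], [0.62, 0.078, 0.297], [0.621, 0.087, 0.296]]
```

View pics/w7.png

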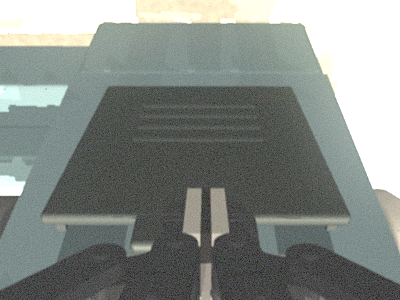

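The finger is outside now and the cover is at about 79°. The depth shows the visible fingertips ending about 40 mm short of the TCP, which would explain the slips. I check the gripper's profile in tool coordinates.

```bash
python3 -c "
from h import *
s=m.state();i,d,c=grab('wrist');Rm=rot(s['eef_rot'])
t=(c-s['eef_pos'])@Rm
print(m.camera_model('wrist')['K'])
for u in (200,250,290,310,322,340,360,400,440):
  print(u,[ (r,np.round(t[r,u]*1000).astype(int).tolist()) for r in range(280,480,20)])
W=np.load('w1.npz')
" | head -40
```

```text
[[412.81404971   0.         325.49160321]
 [  0.         412.81404971 239.17396293]
 [  0.           0.           1.        ]]
200 [(280, [-58, 1, -2]), (300, [-54, -14, -5]), (320, [-52, -23, -10]), (340, [-72, 36, -52]), (360, [-30, -90, 12]), (380, [-28, -97, 12]), (400, [-28, -99, 8]), (420, [-33, -86, -8]), (440, [-31, -93, -8]), (460, [-22, -120, 11])]
250 [(280, [-35, 1, -2]), (300, [-32, -14, -5]), (320, [-31, -22, -11]), (340, [-68, 156, -119]), (360, [-20, -82, 7]), (380, [-15, -105, 17]), (400, [-14, -112, 18]), (420, [-13, -117, 17]), (440, [0, -179, 68]), (460, [-11, -127, 18])]
290 [(280, [-16, 3, -2]), (300, [-15, -13, -6]), (320, [-11, -57, 7]), (340, [-9, -83, 14]), (360, [-8, -90, 13]), (380, [-7, -104, 17]), (400, [-7, -112, 17]), (420, [-6, -117, 17]), (440, [-6, -122, 18]), (460, [-6, -123, 14])]
310 [(280, [-7, 1, -2]), (300, [-5, -51, 11]), (320, [-4, -66, 11]), (340, [-4, -79, 12]), (360, [-4, -89, 12]), (380, [-3, -97, 12]), (400, [-3, -98, 7]), (420, [-4, -87, -7]), (440, [-3, -116, 12]), (460, [-3, -120, 12])]
322 [(280, [-1, 0, -2]), (300, [-1, -50, 11]), 
[... 365 characters left out ...]
1]), (460, [3, -120, 11])]
360 [(280, [16, 2, -2]), (300, [15, -13, -6]), (320, [11, -57, 7]), (340, [9, -82, 14]), (360, [9, -89, 12]), (380, [7, -104, 17]), (400, [7, -110, 16]), (420, [6, -116, 16]), (440, [6, -120, 16]), (460, [6, -122, 13])]
400 [(280, [35, 1, -2]), (300, [32, -14, -5]), (320, [31, -23, -10]), (340, [63, 136, -108]), (360, [20, -81, 7]), (380, [15, -105, 17]), (400, [15, -110, 17]), (420, [13, -118, 18]), (440, [13, -121, 16]), (460, [12, -126, 17])]
440 [(280, [54, 2, -2]), (300, [50, -14, -5]), (320, [48, -23, -10]), (340, [64, 28, -48]), (360, [28, -89, 12]), (380, [26, -98, 12]), (400, [28, -93, 3]), (420, [28, -92, -3]), (440, [28, -94, -7]), (460, [17, -128, 20])]
```

Emit:
carry_out:
  fingers: [-1,-1,-1,-1,-1,-1,-1]
  slide:
    - [0,0.79,0.38]
    - [0,0.79,0.38]
    - [0,0,0]
    - [0,0.15,-0.3]
    - [0,0.15,-0.3]
    - [0,0.15,-0.3]
    - [0,0,0]
  angular:
    - [0,0,0]
    - [0,0,0]
    - [0,0,0]
    - [0,0,0]
    - [0,0,0]
    - [0,0,0]
    - [0,0,0]

```text
clock: 16.2
eef_pos: [0.6768, 0.0854, 0.2057]
eef_rot: [-0.366, 0.581, 0.615, -0.388]
ft_force: [-9.8, -0.3, 2.5]
grip_width: -0.0
```

Emit:
carry_out:
  fingers: [-1,-1,-1,-1]
  slide:
    - [0,0.08,-0.16]
    - [0,0.08,-0.16]
    - [0,0.08,-0.16]
    - [0,0,0]
  angular:
    - [0,0,0]
    - [0,0,0]
    - [0,0,0]
    - [0,0,0]

```text
clock: 16.53
eef_pos: [0.684, 0.0853, 0.2034]
eef_rot: [-0.367, 0.58, 0.613, -0.39]
ft_force: [-5.0, -0.6, -4.1]
grip_width: 0.0001
```

Emit:
carry_out:
  fingers: [-1,-1,-1,-1,-1]
  slide:
    - [0,0.06,-0.12]
    - [0,0.06,-0.12]
    - [0,0.06,-0.12]
    - [0,0.06,-0.12]
    - [0,0,0]
  angular:
    - [0,0,0]
    - [0,0,0]
    - [0,0,0]
    - [0,0,0]
    - [0,0,0]

```text
clock: 16.95
eef_pos: [0.6919, 0.0858, 0.2034]
eef_rot: [-0.369, 0.579, 0.612, -0.392]
ft_force: [-25.8, -0.6, 14.3]
grip_width: 0.0
```

Emit:
carry_out:
  fingers: [-1,-1,-1,-1]
  slide:
    - [0,0.04,-0.1]
    - [0,0.04,-0.1]
    - [0,0.04,-0.1]
    - [0,0,0]
  angular:
    - [0,0,0]
    - [0,0,0]
    - [0,0,0]
    - [0,0,0]

```text
clock: 17.28
eef_pos: [0.6918, 0.0855, 0.201]
eef_rot: [-0.372, 0.578, 0.609, -0.396]
ft_force: [-37.4, -1.3, 20.0]
grip_width: -0.0002
```

```bash
python3 -c "
from h import *
i=phi();i,d,c=grab('wrist')
for r in range(180,300,12): print(r,[np.round(c[r,u],3).tolist() for u in (270,)])"
```

```text
[0.6918 0.0855 0.201 ] [-37.4  -1.3  20. ] [ 0.409  0.019 -0.912] [-0.26  0.41  0.04  2.02  0.18  0.3   1.24]
23183
   0.6325 4783 [0.289 0.296 0.299]
   0.6475 398 [0.282 0.291 0.294]
   0.6625 172 [0.287 0.29  0.292]
   0.6775 8626 [0.155 0.211 0.243]
   0.6925 9204 [0.157 0.215 0.248]
180 [[0.699, 0.05, 0.108]]
192 [[0.686, 0.054, 0.142]]
204 [[0.686, 0.055, 0.153]]
216 [[0.683, 0.057, 0.167]]
228 [[0.686, 0.057, 0.174]]
240 [[0.685, 0.059, 0.184]]
252 [[0.684, 0.06, 0.194]]
264 [[0.685, 0.06, 0.201]]
276 [[0.684, 0.061, 0.209]]
288 [[0.685, 0.062, 0.215]]
```

The panel now reads vertical (x = 0.685 at every height) and the force rises without motion, so it has shut. Back off and check that it stays.

Emit:
carry_out:
  fingers: [-1,-1,-1,-1,-1,-1,-1,-1]
  slide:
    - [0,-0.2,0.4]
    - [0,-0.2,0.4]
    - [0,-0.4,0.8]
    - [0,-0.4,0.8]
    - [0,-0.4,0.8]
    - [0,-0.4,0.8]
    - [0,0,0]
    - [0,0,0]
  angular:
    - [0,0,0]
    - [0,0,0]
    - [0,0,0]
    - [0,0,0]
    - [0,0,0]
    - [0,0,0]
    - [0,0,0]
    - [0,0,0]

```text
clock: 18.05
eef_pos: [0.6207, 0.083, 0.21]
eef_rot: [-0.363, 0.582, 0.618, -0.384]
ft_force: [-0.1, 0.1, 0.5]
grip_width: -0.0003
```

```bash
python3 -c "
from h import *
s=m.state();i,d,c=grab('wrist');print(s['eef_pos'],s['ft_force']);print(np.round(rot(s['eef_rot']),3),s['joint_positions'])
k=(d>0)&(c[...,0]>.66)&(c[...,0]<.71)&(abs(c[...,1]-.08)<.055)&(c[...,2]>.15)&(c[...,2]<.26)
p=c[k];x=p[:,0]+.056*(p[:,1]-.08)
for a in np.arange(.15,.29,.02):
  q=(p[:,2]>a)&(p[:,2]<a+.02)
  if q.sum()>5: print(round(a+.01,3),q.sum(),np.round(np.percentile(x[q],[10,50,90]),4))
print(np.polyfit(p[:,2],x,1))
k=(d>0)&(abs(c[...,1]-.08)<.1)&(abs(c[...,1]-.08)>.075)&(c[...,2]>.15)&(c[...,2]<.3)&(c[...,0]>.66)&(c[...,0]<.72);p=c[k];print('lathe front',k.sum(),np.median(p[:,0]+.056*(p[:,1]-.08)))
"
```

```text
[0.62072448 0.08297568 0.21002144] [-0.14611947  0.07333866  0.46989653]
[[-0.059  0.442 -0.895]
 [ 0.998  0.027 -0.052]
 [ 0.001 -0.897 -0.443]] [-0.34713032  0.31006728  0.11837307  2.18413603  0.22104184  0.20270974
  1.18007125]
0.16 3448 [0.6833 0.6844 0.6851]
0.18 2610 [0.6835 0.6844 0.6851]
0.2 2248 [0.6832 0.6844 0.6851]
0.22 42 [0.6823 0.6838 0.6847]
0.24 345 [0.6837 0.6845 0.6853]
0.26 63 [0.6832 0.6845 0.685 ]
[-0.00070716  0.68441342]
lathe front 5773 0.697481771777874
```

Shut and flush: panel 13 mm proud of the casting as specified, slope about 0. Now the isolator. I fit a small kinematic model from the readings to check that a lid-normal grasp is reachable.

```bash
cat > kin.py <<'E'
from h import *
import itertools
from scipy.optimize import least_squares
D=[([-1.35152,.59204,.04832,1.60969,-.03332,.94269,-.03373],(.22283,.68905,.19365),(-.5713192,.57221491,.41547811,-.41658421)),
([-.71009,.17459,.11335,2.01779,-.02328,.95226,1.03796],(.4253,.24,.2938),(.487,-.488,-.511,.513)),
([-.52635,.07986,.2271,2.17836,.10036,.58485,1.2529],(.51155,.09139,.29401),(-.404,.554,.589,-.429)),
([-.43144,.3151,.18754,2.33621,.02699,.19456,1.34115],(.51454,.07616,.15179),(-.405,.554,.586,-.43)),
([-.43635,.33522,.18329,2.39023,.05295,.11296,1.30463],(.49819,.07542,.13355),(-.403,.555,.589,-.427)),
([-.34713,.31007,.11837,2.18414,.22104,.20271,1.18007],(.62072,.08298,.21002),(-.363,.582,.618,-.384))]
def chain(q,s):
    Rs=[];M=np.eye(3)
    for j in range(7):
        M=M@R.from_rotvec(np.eye(3)[1 if j in(1,3,5) else 2]*q[j]*s[j]).as_matrix();Rs.append(M)
    return Rs
def fit():
    best=None
    for sg in itertools.product([1,-1],repeat=4):
        s=[sg[0],1,sg[1],1,sg[2],1,sg[3]]
        C=[chain(q,s)[-1].T@rot(o) for q,_,o in D]
        T0=R.from_matrix(C).mean();e=max((T0.inv()*R.from_matrix(x)).magnitude() for x in C)
        if best is None or e<best[0]: best=(e,s,T0)
    e,s,T0=best
    A=[];b=[]
    for q,p,_ in D:
        Rs=chain(q,s)
        # h z, L1: x,z after q2/q3 ; L2 after q4; L3 after q7
        cols=[np.array([0,0,1]),Rs[2][:,2],Rs[2][:,0],Rs[4][:,2],Rs[4][:,0],Rs[6][:,2],Rs[5][:,0]]
        A.append(np.stack(cols,1));b.append(p)
    A=np.vstack(A);b=np.hstack(b);x,*_=np.linalg.lstsq(A,b,rcond=1e-6)
    return e,s,T0,x,np.abs(A@x-b).max()
e,s,T0,X,err=fit()
def fk(q):
    Rs=chain(q,s)
    p=X[0]*np.array([0,0,1])+X[1]*Rs[2][:,2]+X[2]*Rs[2][:,0]+X[3]*Rs[4][:,2]+X[4]*Rs[4][:,0]+X[5]*Rs[6][:,2]+X[6]*Rs[5][:,0]
    return p,Rs[6]@T0.as_matrix()
lo=np.array([-2.69,-.47,-1.27,.19,-1.53,.08,-3.09]);hi=np.array([2.69,2.24,1.36,2.51,4.68,2.07,3.09])
def ik(p,Rt,q0):
    def f(q):
        a,b=fk(q);return np.r_[(a-p)*10,R.from_matrix(b.T@Rt).as_rotvec()*3,.02*(q-q0)]
    r=least_squares(f,np.clip(q0,lo+.01,hi-.01),bounds=(lo+.02,hi-.02));a,b=fk(r.x)
    return r.x,np.linalg.norm(a-p),np.degrees(R.from_matrix(b.T@Rt).magnitude())
E
python3 - <<'E'
from kin import *
print(e,s,X,err)
n=np.array([-.4953,-.411,.7654]);n/=np.linalg.norm(n);e2=np.array([-.6386,.7696,0]);e1=np.cross(e2,n)
g=np.array([.5114,.3183,.1292])-.014*n
q0=m.state()["joint_positions"]
for sx in(1,-1):
  for turn in (0,45,90):
    y=-n;x=sx*e1;R0=np.stack([x,y,np.cross(x,y)],1)
    Rt=R0@R.from_rotvec([0,np.radians(turn),0]).as_matrix()
    p=g+.058*y
    for st in (q0,q0+[-.3,.2,1,0,1,.3,0],q0+[-.3,.2,-1,0,-1,.3,0]):
        q,ep,er=ik(p,Rt,st);print(sx,turn,np.round(q,2),round(ep,4),round(er,1))
E
```

```text
0.003181870106503441 [-1, 1, -1, 1, -1, 1, -1] [0.50311079 0.63534355 0.03313484 0.52549362 0.07198725 0.45830655
 0.04643937] 0.045932979181584344
1 0 [-0.05  0.58 -0.43  2.13 -0.    0.1   0.36] 0.0332 16.4
1 0 [-0.05  0.58 -0.43  2.13  0.    0.1   0.36] 0.0332 16.4
1 0 [-0.05  0.58 -0.43  2.13 -0.    0.1   0.36] 0.0332 16.4
1 45 [-0.05  0.58 -0.43  2.13 -0.    0.1  -0.42] 0.0331 16.4
1 45 [-0.05  0.58 -0.43  2.13 -0.    0.1  -0.42] 0.0331 16.4
1 45 [-0.05  0.58 -0.43  2.13 -0.    0.1  -0.42] 0.0331 16.4
1 90 [-0.04  0.58 -0.43  2.13 -0.    0.1  -1.2 ] 0.0331 16.4
1 90 [ 0.27  1.03 -1.25  2.49  2.07  0.95  2.95] 0.0355 11.2
1 90 [-0.04  0.58 -0.43  2.13 -0.01  0.1  -1.2 ] 0.0331 16.4
-1 0 [-0.17  0.55 -0.39  2.13  0.32  0.1   3.07] 0.0337 16.7
-1 0 [-0.17  0.55 -0.39  2.13  0.32  0.1   3.07] 0.0337 16.7
-1 0 [-0.17  0.55 -0.39  2.13  0.32  0.1   3.07] 0.0337 16.7
-1 45 [-0.05  0.58 -0.43  2.13  0.    0.1   2.71] 0.0332 16.4
-1 45 [-0.05  0.58 -0.43  2.13  0.01  0.1   2.71] 0.0332 16.4
-1 45 [-0.05  0.58 -0.43  2.13  0.    0.1   2.72] 0.0332 16.4
-1 90 [-0.05  0.58 -0.43  2.13  0.    0.1   1.93] 0.0332 16.4
-1 90 [-0.05  0.58 -0.43  2.13  0.    0.1   1.93] 0.0332 16.4
-1 90 [-0.05  0.58 -0.43  2.13  0.    0.1   1.93] 0.0332 16.4
```

```bash
python3 - <<'E'
t=open('kin.py').read()
t=t.replace("cols=[np.array([0,0,1]),Rs[2][:,2],Rs[2][:,0],Rs[4][:,2],Rs[4][:,0],Rs[6][:,2],Rs[5][:,0]]","cols=COLS(Rs)")
t=t.replace("    p=X[0]*np.array([0,0,1])+X[1]*Rs[2][:,2]+X[2]*Rs[2][:,0]+X[3]*Rs[4][:,2]+X[4]*Rs[4][:,0]+X[5]*Rs[6][:,2]+X[6]*Rs[5][:,0]","    p=np.stack(COLS(Rs),1)@X")
t=t.replace("def fit():","""def COLS(Rs): return [np.array([0,0,1]),Rs[0][:,1],Rs[2][:,2],Rs[2][:,1],Rs[4][:,2],Rs[4][:,1],Rs[6][:,2]]
def fit():""")
open('kin.py','w').write(t)
E
python3 - <<'E'
from kin import *
print(e,s,np.round(X,4),err)
n=np.array([-.4953,-.411,.7654]);n/=np.linalg.norm(n);e2=np.array([-.6386,.7696,0]);e1=np.cross(e2,n)
g=np.array([.5114,.3183,.1292])-.014*n
q0=m.state()["joint_positions"]
for sx in(1,-1):
  for turn in (0,90):
    y=-n;x=sx*e1;R0=np.stack([x,y,np.cross(x,y)],1)
    Rt=R0@R.from_rotvec([0,np.radians(turn),0]).as_matrix()
    p=g+.058*y
    for st in (q0,q0+[-.3,.2,1,0,1,.3,0],q0+[-.3,.2,-1,0,-1,.3,0]):
        q,ep,er=ik(p,Rt,st);print(sx,turn,np.round(q,2),round(ep,4),round(er,1))
E
```

```text
0.003181870106503441 [-1, 1, -1, 1, -1, 1, -1] [ 0.2892 -0.0273  0.6251 -0.0139  0.4632 -0.0048  0.3422] 0.0019466777667496715
1 0 [-0.55  0.53 -0.02  2.15 -1.51  0.1   1.63] 0.0332 14.1
1 0 [-0.55  0.53 -0.02  2.15 -1.51  0.1   1.63] 0.0332 14.1
1 0 [-0.55  0.53 -0.02  2.15 -1.51  0.1   1.63] 0.0332 14.1
1 90 [-0.55  0.54 -0.02  2.15 -1.51  0.1   0.06] 0.0332 14.1
1 90 [-0.52  0.63 -0.09  2.37  3.18  0.56  1.65] 0.0 0.0
1 90 [-0.55  0.54 -0.02  2.15 -1.51  0.1   0.06] 0.0332 14.1
-1 0 [ 0.06  0.83 -0.91  2.35  2.44  0.73  1.03] 0.0 0.0
-1 0 [-0.17  0.7  -0.56  2.36  2.74  0.59  0.62] 0.0 0.0
-1 0 [ 0.2   1.02 -1.19  2.35  2.26  0.92  1.31] 0.0 0.0
-1 90 [ 0.19  0.99 -1.16  2.35  2.28  0.89 -0.29] 0.0 0.0
-1 90 [-0.61  0.53  0.03  2.15 -1.42  0.1   3.07] 0.034 14.5
-1 90 [ 0.22  1.06 -1.25  2.34  2.23  0.97 -0.2 ] 0.0 0.0
```

Orientation-exact grasping would need a wrist flip. I instead push the bar's left end (+y of the box) upslope with the shut fingertip, using the 41 mm true-tip offset, until the snap takes over.

```bash
python3 - <<'E'
from kin import *
n=np.array([-.4953,-.411,.7654]);n/=np.linalg.norm(n);e2=np.array([-.6386,.7696,0]);e1=np.cross(e2,n)
c0=np.array([.5114,.3183,.1292])-.0417*n
st=m.state();q0=st["joint_positions"];R0=rot(st["eef_rot"]);print(fk(q0)[0]-st["eef_pos"])
for yaw,dt in((20,0),(37,0),(37,6),(37,12)):
    R1=R.from_rotvec([0,0,np.radians(yaw)]).as_matrix()@R0@R.from_rotvec([np.radians(dt),0,0]).as_matrix()
    y=R1[:,1]
    for lab,a,b,h in(("above",-.034,.024,.12),("start",-.034,.024,.025),("end",.012,.024,.025)):
        p=c0+a*e1+b*e2+h*n+.041*y
        q,ep,er=ik(p,R1,q0);print(yaw,dt,lab,np.round(p,4),np.round(q,2),round(ep,4),round(er,1),"lean",np.round([-y@e1,-y@e2],2))
E
```

```text
[-0.00025315 -0.00034952  0.00033446]
20 0 above [0.4539 0.2952 0.1305] [-0.26  0.44 -0.61  2.39  1.74  0.41 -0.46] 0.0001 0.0 lean [0.25 0.12]
20 0 start [0.501  0.3343 0.0578] [-0.19  0.7  -0.74  2.3   1.89  0.61 -0.54] 0.0001 0.0 lean [0.25 0.12]
20 0 end [0.5281 0.3567 0.0874] [-0.34  0.6  -0.53  2.22  1.74  0.43 -0.4 ] 0.0001 0.0 lean [0.25 0.12]
37 0 above [0.4511 0.2998 0.1305] [ 0.01  0.5  -0.85  2.39  1.8   0.37 -0.13] 0.0001 0.0 lean [ 0.24 -0.01]
37 0 start [0.4981 0.3388 0.0578] [-0.01  0.76 -0.9   2.3   1.95  0.57 -0.19] 0.0001 0.0 lean [ 0.24 -0.01]
37 0 end [0.5252 0.3613 0.0874] [-0.13  0.65 -0.72  2.22  1.79  0.39 -0.08] 0.0001 0.0 lean [ 0.24 -0.01]
37 6 above [0.4481 0.2972 0.1288] [-0.49  0.38 -0.22  2.34  0.74  0.1   0.87] 0.0002 0.1 lean [ 0.34 -0.01]
37 6 start [0.4951 0.3363 0.0561] [-0.25  0.63 -0.54  2.25  1.67  0.29  0.  ] 0.0001 0.0 lean [ 0.34 -0.01]
37 6 end [0.5222 0.3587 0.0857] [-0.56  0.54 -0.14  2.17  0.63  0.1   0.99] 0.0001 0.0 lean [ 0.34 -0.01]
37 12 above [0.445  0.2946 0.1275] [-0.52  0.39 -0.19  2.27  0.27  0.25  1.34] 0.0 0.0 lean [ 0.43 -0.  ]
37 12 start [0.492  0.3336 0.0548] [-0.59  0.57 -0.1   2.19  0.32  0.14  1.29] 0.0 0.0 lean [ 0.43 -0.  ]
37 12 end [0.5191 0.3561 0.0844] [-0.56  0.55 -0.15  2.1   0.29  0.26  1.33] 0.0 0.0 lean [ 0.43 -0.  ]
```

Emit:
carry_out:
  fingers: [-1,-1,-1,-1,-1,-1,-1,-1]
  slide:
    - [0,-0.4,0.8]
    - [0,-0.4,0.8]
    - [0,-0.9,0]
    - [0,-0.9,-0.4]
    - [0,-0.9,-0.4]
    - [0,-0.9,-0.4]
    - [0,-0.9,-0.4]
    - [0,0,0]
  angular:
    - [0,0,0]
    - [0,0,0]
    - [0,0,0]
    - [0,0,0]
    - [0,0,0]
    - [0,0,0]
    - [0,0,0]
    - [0,0,0]

```text
clock: 18.77
eef_pos: [0.5777, 0.0808, 0.3099]
eef_rot: [-0.361, 0.584, 0.62, -0.381]
ft_force: [0.3, 0.2, 0.5]
grip_width: 0.0002
```

Emit:
carry_out:
  fingers: [-1,-1,-1]
  slide:
    - [0,0,0]
    - [0,0,0]
    - [0,0,0]
  angular:
    - [0.8,0,0]
    - [0.8,0,0]
    - [0.8,0,0]

```text
clock: 19.02
eef_pos: [0.5737, 0.0801, 0.3043]
eef_rot: [-0.423, 0.54, 0.573, -0.448]
ft_force: [0.2, 1.0, 0.0]
grip_width: 0.0001
```

Emit:
carry_out:
  fingers: [-1,-1,-1,-1,-1,-1,-1,-1]
  slide:
    - [0,0,0.4]
    - [0,0,0.4]
    - [0,0,0.4]
    - [0,0,0.4]
    - [0,0,0]
    - [0,0,0]
    - [0,0,0]
    - [0,0,0]
  angular:
    - [0,-0.9,-0.22]
    - [0,-0.9,-0.22]
    - [0,-0.9,-0.22]
    - [0,-0.9,-0.22]
    - [0,-0.9,-0.22]
    - [0,-0.9,-0.22]
    - [0,-0.9,-0.22]
    - [0,-0.9,-0.22]

```text
clock: 19.68
eef_pos: [0.5436, 0.0739, 0.2958]
eef_rot: [-0.256, 0.331, 0.715, -0.56]
ft_force: [0.1, 0.2, -0.6]
grip_width: 0.0001
```

Emit:
carry_out:
  fingers: [-1,-1]
  slide:
    - [0,0,0]
    - [0,0,0]
  angular:
    - [0,0,0]
    - [0,0,0]

```text
clock: 19.85
eef_pos: [0.5433, 0.0736, 0.2956]
eef_rot: [-0.258, 0.333, 0.714, -0.559]
ft_force: [-0.4, 0.4, -0.0]
grip_width: 0.0003
```

```bash
cat > iso.py <<'E'
from h import *
n=np.array([-.4953,-.411,.7654]);n/=np.linalg.norm(n);e2=np.array([-.6386,.7696,0]);e1=np.cross(e2,n)
c0=np.array([.5114,.3183,.1292])-.0417*n
def go(wps):
    st=m.state();Rm=rot(st["eef_rot"]);p=st["eef_pos"];y=Rm[:,1]
    t=p-.041*y-c0;print("tip lid(e1,e2,h)mm",np.round(np.array([t@e1,t@e2,t@n])*1000,1),"F lid",np.round([st["ft_force"]@v for v in(e1,e2,n)],1),np.round(st["joint_positions"],2),"lean",np.round([-y@e1,-y@e2],2))
    for a,b,h in wps:
        w=c0+a*e1+b*e2+h*n+.041*y;print((a,b,h),np.round(w,3),"units",np.round((w-p)@Rm/.02,2));p=w
E
python3 -c "
from iso import *
go([(-.034,.024,.2),(-.034,.024,.1),(-.034,.024,.025),(.012,.024,.025)])"
```

```text
tip lid(e1,e2,h)mm [  24.3 -208.6  290.7] F lid [-0.   0.6 -0. ] [-0.09  0.17 -0.05  2.04 -0.18  0.73  2.25] lean [0.44 0.  ]
(-0.034, 0.024, 0.2) [0.405 0.261 0.189] units [11.64  5.34  0.52]
(-0.034, 0.024, 0.1) [0.455 0.302 0.112] units [-0.02  4.49 -2.2 ]
(-0.034, 0.024, 0.025) [0.492 0.333 0.055] units [-0.01  3.37 -1.65]
(0.012, 0.024, 0.025) [0.519 0.356 0.084] units [-0.02 -1.01 -2.07]
```

Emit:
carry_out:
  fingers: [-1,-1,-1,-1,-1,-1,-1,-1]
  slide:
    - [0.97,0.4,0.04]
    - [0.97,0.4,0.04]
    - [0.97,0.4,0.04]
    - [0.97,0.4,0.04]
    - [0.97,0.4,0.04]
    - [0.97,0.4,0.04]
    - [0.97,0.4,0.04]
    - [0.97,0.4,0.04]
  angular:
    - [0,0,0]
    - [0,0,0]
    - [0,0,0]
    - [0,0,0]
    - [0,0,0]
    - [0,0,0]
    - [0,0,0]
    - [0,0,0]

```text
clock: 20.52
eef_pos: [0.4482, 0.1995, 0.2314]
eef_rot: [-0.258, 0.332, 0.715, -0.559]
ft_force: [-0.6, -0.4, 0.1]
grip_width: -0.0002
```

Emit:
carry_out:
  fingers: [-1,-1,-1,-1,-1,-1]
  slide:
    - [0.97,0.5,0.04]
    - [0.97,0.5,0.04]
    - [0.97,0.5,0.04]
    - [0.97,0.5,0.04]
    - [0,0,0]
    - [0,0,0]
  angular:
    - [0,0,0]
    - [0,0,0]
    - [0,0,0]
    - [0,0,0]
    - [0,0,0]
    - [0,0,0]

```text
clock: 21.02
eef_pos: [0.4024, 0.2628, 0.1914]
eef_rot: [-0.257, 0.33, 0.715, -0.56]
ft_force: [0.6, -0.6, 0.5]
grip_width: 0.0003
```

```bash
python3 -c "
from iso import *
go([(-.034,.024,.1),(-.034,.024,.025)])
i,d,c=grab('wrist');cv2.imwrite('pics/w8.png',i)
h=(c-c0)@n;k=(h>.036)&(h<.045)&(np.linalg.norm(c-c0,axis=2)<.06)&(d>0)
w=np.stack([(c[k]-c0)@e1,(c[k]-c0)@e2],1)*1000;print(k.sum(),cv2.minAreaRect(w.astype(np.float32)))"
```

```text
tip lid(e1,e2,h)mm [-33.2  26.8 202.9] F lid [ 0.3 -0.8  0.4] [-0.57  0.21 -0.12  2.32  0.05  0.38  1.55] lean [ 0.44 -0.  ]
(-0.034, 0.024, 0.1) [0.455 0.303 0.112] units [-0.18  4.64 -2.23]
(-0.034, 0.024, 0.025) [0.492 0.333 0.055] units [-0.03  3.37 -1.65]
115 ((-6.255659580230713, -21.777786254882812), (16.88943099975586, 4.648730278015137), 89.85782623291016)
```

View pics/w8.png

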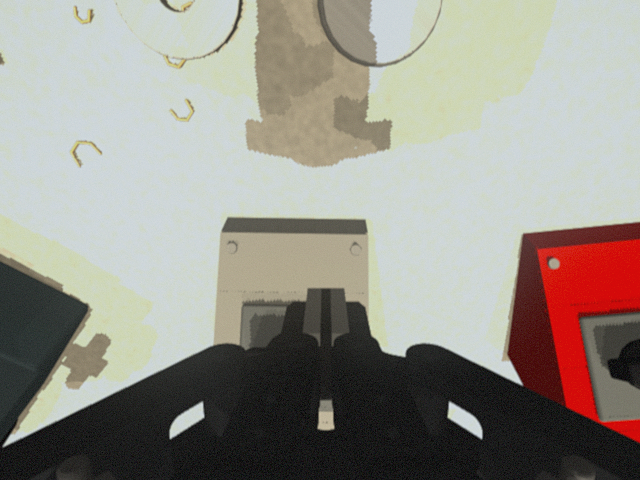

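Wrist view: the grey box is straight under the fingers, its plate at (270,320), with the fingers over the bar's +y end; the red decoy is at right. Descend.

Emit:
carry_out:
  fingers: [-1,-1,-1,-1,-1,-1,-1]
  slide:
    - [-0.04,0.93,-0.45]
    - [-0.04,0.93,-0.45]
    - [-0.04,0.93,-0.45]
    - [-0.04,0.93,-0.45]
    - [-0.04,0.93,-0.45]
    - [0,0,0]
    - [0,0,0]
  angular:
    - [0,0,0]
    - [0,0,0]
    - [0,0,0]
    - [0,0,0]
    - [0,0,0]
    - [0,0,0]
    - [0,0,0]

```text
clock: 21.65
eef_pos: [0.4571, 0.3002, 0.1121]
eef_rot: [-0.258, 0.332, 0.714, -0.56]
ft_force: [0.9, -0.4, 0.7]
grip_width: 0.0001
```

```bash
python3 -c "
from iso import *
go([(-.034,.024,.025),(.012,.024,.025)])"
```

```text
tip lid(e1,e2,h)mm [-33.7  20.8  99.8] F lid [ 0.8 -0.9  0.3] [-0.61  0.42 -0.07  2.26  0.1   0.22  1.52] lean [0.44 0.  ]
(-0.034, 0.024, 0.025) [0.492 0.333 0.055] units [ 0.15  3.36 -1.64]
(0.012, 0.024, 0.025) [0.519 0.356 0.084] units [-0.02 -1.01 -2.06]
```

Emit:
carry_out:
  fingers: [-1,-1,-1,-1,-1,-1]
  slide:
    - [0.04,0.84,-0.41]
    - [0.04,0.84,-0.41]
    - [0.04,0.84,-0.41]
    - [0.04,0.84,-0.41]
    - [0,0,0]
    - [0,0,0]
  angular:
    - [0,0,0]
    - [0,0,0]
    - [0,0,0]
    - [0,0,0]
    - [0,0,0]
    - [0,0,0]

```text
clock: 22.15
eef_pos: [0.4908, 0.3338, 0.0557]
eef_rot: [-0.258, 0.332, 0.714, -0.56]
ft_force: [-0.1, 0.4, 0.4]
grip_width: 0.0001
```

```bash
python3 -c "
from iso import *
go([(.012,.024,.025)])"
```

```text
tip lid(e1,e2,h)mm [-33.8  25.1  26.1] F lid [0.4 0.4 0.2] [-0.64  0.56 -0.04  2.19  0.11  0.15  1.5 ] lean [0.44 0.  ]
(0.012, 0.024, 0.025) [0.519 0.356 0.084] units [-0.08 -0.96 -2.08]
```

Emit:
carry_out:
  fingers: [-1,-1,-1,-1]
  slide:
    - [0,-0.16,-0.35]
    - [0,-0.16,-0.35]
    - [0,-0.16,-0.35]
    - [0,0,0]
  angular:
    - [0,0,0]
    - [0,0,0]
    - [0,0,0]
    - [0,0,0]

```text
clock: 22.48
eef_pos: [0.4974, 0.3412, 0.0677]
eef_rot: [-0.26, 0.329, 0.71, -0.565]
ft_force: [-8.0, -3.3, -1.3]
grip_width: 0.0003
```

```bash
python3 -c "
from iso import *
go([(.012,.024,.025)])"
```

```text
tip lid(e1,e2,h)mm [-18.   26.5  28.6] F lid [-7.1  2.6  4.4] [-0.64  0.55 -0.05  2.15  0.1   0.21  1.5 ] lean [ 0.45 -0.  ]
(0.012, 0.024, 0.025) [0.519 0.355 0.084] units [-0.14 -0.52 -1.42]
```

Emit:
carry_out:
  fingers: [-1,-1,-1,-1,-1,-1]
  slide:
    - [-0.03,-0.12,-0.33]
    - [-0.03,-0.12,-0.33]
    - [-0.03,-0.12,-0.33]
    - [-0.03,-0.12,-0.33]
    - [0,0,0]
    - [0,0,0]
  angular:
    - [0,0,0]
    - [0,0,0]
    - [0,0,0]
    - [0,0,0]
    - [0,0,0]
    - [0,0,0]

```text
clock: 22.98
eef_pos: [0.5259, 0.3606, 0.0873]
eef_rot: [-0.257, 0.332, 0.716, -0.558]
ft_force: [0.0, 1.2, -0.4]
grip_width: 0.0002
```

```bash
python3 -c "
from iso import *
go([(.012,.024,.025),(-.034,.03,.025),(-.034,.03,.1)])"
```

```text
tip lid(e1,e2,h)mm [20.2 23.3 22. ] F lid [ 0.3  0.9 -0.8] [-0.62  0.55 -0.06  2.08  0.1   0.27  1.51] lean [0.44 0.  ]
(0.012, 0.024, 0.025) [0.519 0.356 0.084] units [0.04 0.04 0.43]
(-0.034, 0.03, 0.025) [0.488 0.338 0.055] units [0.33 1.   2.07]
(-0.034, 0.03, 0.1) [0.451 0.307 0.112] units [ 0.02 -3.38  1.63]
```

Force is back to zero with the tip well past the middle, so it seems to have snapped over. Move aside, withdraw along the lid normal and look.

Emit:
carry_out:
  fingers: [-1,-1,-1,-1,-1,-1,-1,-1]
  slide:
    - [0.3,0,0]
    - [0,-0.8,0.4]
    - [0,-0.8,0.4]
    - [0,-0.8,0.4]
    - [0,-0.8,0.4]
    - [0,-0.8,0.4]
    - [0,-0.8,0.6]
    - [0,-0.8,0.6]
  angular:
    - [0,0,0]
    - [0,0,0]
    - [0,0,0]
    - [0,0,0]
    - [0,0,0]
    - [0,0,0]
    - [0,0,0]
    - [0,0,0]

```text
clock: 23.65
eef_pos: [0.4515, 0.3067, 0.1794]
eef_rot: [-0.257, 0.331, 0.715, -0.559]
ft_force: [0.3, -0.6, 0.7]
grip_width: -0.0002
```

Emit:
carry_out:
  fingers: [-1,-1,-1,-1,-1,-1,-1,-1]
  slide:
    - [0,-0.8,0.4]
    - [0,-0.8,0.4]
    - [1,-0.5,0]
    - [1,-0.5,0]
    - [1,0,0]
    - [1,0,0]
    - [1,0,0]
    - [0,0,0]
  angular:
    - [0,0,0]
    - [0,0,0]
    - [0,0,0]
    - [0,0,0]
    - [0,0,0]
    - [0,0,0]
    - [0,0,0]
    - [0,0,0]

```text
clock: 24.32
eef_pos: [0.3627, 0.3688, 0.2256]
eef_rot: [-0.256, 0.329, 0.717, -0.559]
ft_force: [-0.0, -0.1, -0.9]
grip_width: 0.0001
```

```bash
python3 -c "
from iso import *
go([])
ims=[]
for nm in('wrist','scene','top'):
  i,d,c=grab(nm);ims.append(i)
  q=c0 if nm!='top' else c0+[-.008,0,0]
  h=(c-q)@n;k=(h>.037)&(h<.047)&(np.linalg.norm(c-q,axis=2)<.06)&(d>0)
  if k.sum()>10:
    w=np.stack([(c[k]-q)@e1,(c[k]-q)@e2],1)*1000;print(nm,k.sum(),cv2.minAreaRect(w.astype(np.float32)),np.round(np.ptp(w,axis=0)))
T0=np.load('top0.npz')['c'];v,u=np.mgrid[:480,:640]
for nm2,b in dict(key=(325,370,262,305),face=(280,318,300,338),tin=(238,274,330,366),blank=(345,392,303,335),bowl=(410,465,314,365),tools=(470,505,200,365)).items():
  r=[]
  for C in(T0,c):
    k=(u>=b[0])&(u<b[1])&(v>=b[2])&(v<b[3])&(C[...,2]>.008)&(C[...,2]<.1);r.append(C[k].mean(0)[:2])
  print(nm2,np.round((r[1]-r[0])*1000,1))
o=np.hstack([cv2.resize(ims[1][170:380,260:500],(400,350)),cv2.resize(ims[2][100:310,160:400],(400,350))]);cv2.imwrite('pics/fin.png',o)"
```

```text
tip lid(e1,e2,h)mm [ 17.1 133.6 205.2] F lid [-0.7 -0.1 -0.6] [-0.82  0.2  -0.11  2.21  0.15  0.5   1.23] lean [ 0.44 -0.  ]
wrist 1885 ((-0.5054359436035156, 0.6930074691772461), (65.830810546875, 15.915748596191406), 0.2905401587486267) [66. 16.]
scene 55 ((-0.8908920288085938, -5.5060224533081055), (19.596630096435547, 68.68721008300781), 84.05657958984375) [68. 21.]
top 88 ((4.891551971435547, -4.7168169021606445), (61.3463134765625, 15.492671012878418), 1.7092370986938477) [61. 16.]
key [-0.5 -1.9]
face [-0.1 -0.1]
tin [0.2 0.2]
blank [0.1 0.4]
bowl [-0.4 -0.6]
tools [-2.6 -2.3]
```

View pics/fin.png

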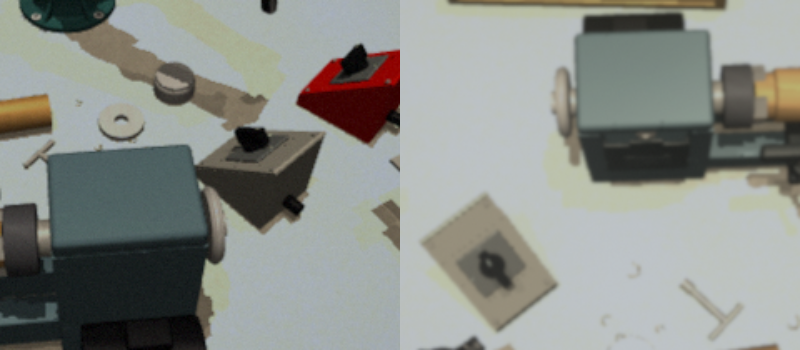

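The wrist view measures the bar at 0.3° off the slope line (on), with the cover flush in the top view (645,150) and loose items moved 3 mm or less. The robot is clear and still, so I hand in.

```bash
python3 -c "
from h import *
s=m.state();print(s['clock'],np.abs(s['joint_vel']).max(),s['ft_force']);print(m.finish_job())"
```

```text
24.4667 0.02087218068144459 [ 0.6944767  -0.52984172  0.24636832]
the job is handed in; nothing more can be done
None
```

I swung the belt cover up with the shut fingertips and pressed it home. Then I turned the grey box's isolator on by pushing one end of its bar past the snap point, and handed the job in at 24.5 s; the hand-in gives no verdict.

**Last checks:**
- **Cover:** after backing off, its face was about 13 mm proud of the casting, as specified, with a slope of about 0. It still looked shut in the final top view.
- **Isolator:** the bar was within 0.3° of the slope line in the wrist view, which is its on end.
- **Loose things:** they had moved 3 mm or less by the top camera. The gouge and skew were measured together.
- **Robot:** it was clear of everything, with about 0.9 N on the force sensor.

**What disagreed or went wrong:**
- **Fingertips:** they end about 41 mm short of the reported TCP. My first pushes slipped over the cover's tab, twice going past it, until I allowed for this.
- **Top camera:** its x readings were about 8 mm off the scene and wrist cameras, so I used those two instead.
- **Final isolator reading:** the scene camera put the bar's angle about 6° off the wrist reading, from only 55 points. I trusted the wrist view, with 1,885 points.
- **Press force:** the final press reached about 42 N at the fingertips (37 N forward, 20 N vertical). That is above the 12 to 22 N given for the catch, but well below the 120 N wrist limit.

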